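# Gauge the tube carriers on the track lane

### The arm

A 7-joint arm with a two-finger parallel gripper is mounted at the origin on the work surface. World frame = base frame: x ahead of the robot, y to its left, z up, the work surface at z = 0. Lengths are in mm, angles in rad, forces in N, time in s.
With the tool pointing down it reaches from about 400 to 900 mm from the base axis. Payload 5.6 kg.
Tool frame: the origin (TCP) lies on the centre line of the jaws, within the pads' length; the fingertips stand 25 mm ahead of it and the grasp point (between the pads) lies 6 mm ahead of it; z points along the fingers, x is the direction in which the jaws open and shut, and the axes are right-handed (so a half turn about z gives the same grasp; the last joint's range is limited). The gripper opens to 92 mm and grips with 3 to 60 N. Pads are 20 mm wide; open, the fingers measure 128 mm over their backs; the gripper's body (75 mm by 189 mm) begins 69 mm behind the grasp point.
Start: joints at [1.252, 0.468, -0.012, 1.603, 0.006, 1.071, -0.056], TCP at [176.964, -625.453, 239.592] pointing down, gripper open.
Joint ranges: [-2.53, 2.53], [-0.31, 2.02], [-1.57, 1.55], [0.28, 2.44], [-1.29, 4.43], [0.15, 1.84], [-2.92, 2.92]. Speed limits (rad/s): [2.57, 2.57, 3.14, 3.14, 3.14, 3.14, 3.14].

### API

Orientations are given as a unit quaternion [x, y, z, w].
In Python, from station import r gives the robot as it stands.
- The arm moves only by the shell command python3 -m crank 'ROWS' [OPENING]. ROWS is JSON, a list of rows, each an object with "offset": the shift along the tool's x, y, z scaled (see below), a list of three; "dr": the turn, a rotation vector about the tool's x, y, z scaled (see below), a list of three. A call has 1 to 20 rows; each row shifts and turns the pose as measured when the row begins, along the tool's axes as they then stand; what a row does not reach is not made up. The controller multiplies each number of a shift by 0.25 m and each number of a turn by pi rad. A row lasts 1/10 s, in which the tool goes at most 50 mm and 8.59 degrees, less where a joint would pass 70% of its speed; a pose out of reach is approached as far as the arm can. A call with a number of a shift or a turn outside -1 to 1 is refused whole. A call with a gripper value outside its range is refused whole. OPENING is the opening in per cent of the stroke, from 0 (shut) to 100 (fully open), set as the call begins (- or left out, the last holds). The fingers move at their own pace and stop on an object; the grip force is fixed at half the most. Time passes only in rows, so rows that do not move let the fingers close. It gives the time, the measured TCP pose, the force and the opening at its end, in the units of the state.
- r.sense(): the state, without advancing time (a new reading comes with each control period).
- r.grab_frame(name): name is "scene" or "side" or "wrist"; returns (picture, depth): 420x560x3 uint8, red, green, blue; 420x560 float32, mm along the optical axis (not along the pixel's ray), 0 where there is no reading.
- r.camera_info(name): a dict with "K" (3x3 intrinsics, pixels), "R" (3x3) and "t" (3): a world point X has camera coordinates R X + t. Camera axes: x right, y down, z forward; pixel columns grow to the right and rows downward; lengths in mm; the calibration is good to about 2 mm. A picture is of the moment at which its call begins: read the wrist's pose just before it. camera_info takes no time and is no camera call; for the wrist camera it gives the pose at the moment of the call.
- r.job_done(): hands the job in, once; it reports no verdict.
Trained networks look in the newest picture that a camera, given by its name, has taken for a name from the list of things; names that differ only in an ending like _2 or _b are one class to them, and where a whole thing is asked for, a point or a joint stands for the part that bears it (a point fixed in the world has none). Each returns a list of dicts, best first, with "confidence" (0 to 1); they miss things now and then, are a little off and sometimes report something else, mostly with a low value. They report only what shows in the picture. A call takes as long as a camera call. They do not tell look-alikes from the thing itself.
- r.outline_of(camera, label): "region" (420x560 bool, what is visible of it) and "bbox" ([centre column, centre row, width, height] in pixels, round what is visible of it).
- r.tip_of(camera, label): "pixel" ([column, row] in pixels: a listed point, or the origin of a listed thing).
The state is a dict: "t": time; "joint_positions": joint angles; "qd": joint speeds; "joint_efforts": joint torques, N m; "position": TCP position; "orientation": TCP orientation; "contact_force": force on the tool from outside, world axes, zero at the start; "moment": the same for the moment, N m; "opening": finger opening in mm.
Only numpy, scipy, OpenCV 4.12 (cv2) and the standard library are available. Lean on these libraries where they do the work, as an engineer would, in place of code of your own. Each camera call takes 0.05 s, during which the arm holds its last target.

### The job

Sort the three tube carriers with the metal gauge by sliding them on their feet from its open apron into its throat. Leave the two that fit standing in the slotted lane, wholly past the throat; do not force the one that binds, but draw it back and stand it upright in the white reject tray. Do not disturb the other things on the bench.

Things in the scene. Friction and masses are not known exactly. Their poses are not given: they have to be found in the camera images.
- carrier_1_mid (a point): Tube carrier: round grey foot 50 mm across, 20 mm thick if made to size (a mis-moulded one is a few mm thicker and binds; which is not known beforehand), and a plumb white stem 28 mm in diameter, the place to grip, up to 105 mm above the underside on all. 80 to 170 g. This point: on the axis half-way up, 52.5 mm above the underside; z along the stem.
- carrier_2_mid (a point): Tube carrier: round grey foot 50 mm across, 20 mm thick if made to size (a mis-moulded one is a few mm thicker and binds; which is not known beforehand), and a plumb white stem 28 mm in diameter, the place to grip, up to 105 mm above the underside on all. 80 to 170 g. This point: on the axis half-way up, 52.5 mm above the underside; z along the stem.
- carrier_3_mid (a point): Tube carrier: round grey foot 50 mm across, 20 mm thick if made to size (a mis-moulded one is a few mm thicker and binds; which is not known beforehand), and a plumb white stem 28 mm in diameter, the place to grip, up to 105 mm above the underside on all. 80 to 170 g. This point: on the axis half-way up, 52.5 mm above the underside; z along the stem.
- carrier_1: The same carrier, origin at the centre of its underside.
- carrier_2: The same carrier, origin at the centre of its underside.
- carrier_3: The same carrier, origin at the centre of its underside.
- lane (a point): Gauge: point on its level sliding floor (8 mm above the bench), on the centreline, at the inner end of the throat; x points inwards along the lane, z up. Throat: x -25 to 0 mm, 53 mm wide, its lips dark. Lane: x 0 to 135 mm, 60 mm wide, then an end stop; it holds two carriers one behind the other, and one may push the other along.
- apron (a point): Gauge: point on the same floor and centreline, 95 mm outside the lane point (at its x = -95 mm), where a carrier can be put down; axes as the lane point. The open apron runs from 30 mm outside this point to the throat; two slanting lead-ins narrow it over the last 30 mm from about 93 mm to the throat's 53 mm.
- gauge: The fixed, rigid metal gauge, 270 x 100 mm; origin on the bench under its centre, apron end roughly towards the robot. Flat lips 6 mm thick, their underside 22.5 mm above the floor, cover both sides of throat and lane, with a 38 mm open slot between for the stem: a foot gets in only by sliding on (or within 2 mm of) the floor through the throat.
- throat: The walls of the same gauge: lead-ins, throat, lane walls and lips, in one rigid piece with it; origin and axes as the gauge.
- tray_in (a point): Reject tray: fixed white open tray, 172 x 132 mm inside (x by y), walls 30 mm high. This point is the centre of its inner floor, 4 mm above the bench.
- dish: Bystander: clear flat dish 72 mm across, 16 mm high; origin under its centre.
- jar: Bystander: amber jar 46 mm across, 85 mm high; origin under its centre.
- beaker: Bystander: glass beaker 52 mm across, 65 mm high; origin under its centre.
- plates_a: Bystander: stack of culture plates 128 x 86 mm, 98 mm high; origin under its centre.
- plates_b: Bystander: stack of culture plates 128 x 86 mm, 56 mm high; origin under its centre.
- flask: Bystander: capped lab bottle 80 mm across, 120 mm high; origin under its centre.
- tip_box: Bystander: blue pipette-tip box 122 x 85 mm, 62 mm high; origin under its centre.
Not all that is in view belongs to the job. Leave any yellow look-alike of the carrier_2 alone.

How it is judged:
By the outcome, as a careful person would: the job done as asked, in the order asked, and still so for the second after the job is handed in, with the robot touching nothing.
It also fails if it takes over 72 s, if anything falls off the work surface, if the arm or the gripper's body presses on something with over 40 N, if the wrist force passes 120 N, or if a joint passes its speed limit or range.

## Working session

There is one attempt and no reset: what is moved stays moved. The work goes in short steps, Python scripts to look and compute and a shell command to move; the robot and the scene stay as the last step left them, time stands still between calls to the robot, and variables do not carry over. Pictures are saved under pics/ and viewed, and the job is handed in when it is done.

```bash
ls; mkdir -p pics; python3 - <<'E'
from station import r
import cv2
s=r.sense(); print({k:(v if not hasattr(v,'tolist') else v.tolist()) for k,v in s.items()})
for n in ["scene","side","wrist"]:
    p,d=r.grab_frame(n); cv2.imwrite(f"pics/{n}0.png",p[:,:,::-1])
    print(n,{k:getattr(v,'tolist',lambda:v)() for k,v in r.camera_info(n).items()})
E
```

```text
pics
{'t': 0.0, 'joint_positions': [1.2519846437631108, 0.4683658372173238, -0.011612953508165706, 1.6036024720670266, 0.006011793481496361, 1.0714349992521088, -0.056298960621604326], 'qd': [-0.0002503801658885931, 0.0013889933095769615, -0.0002920120361008901, 0.000782819908287087, -2.8087291821296068e-05, 0.000310291202518635, 0.0008760720685898035], 'joint_efforts': [0.00037753480683022644, -52.05741047859192, -0.011873313342221081, -24.375264644622803, -0.05659209215082228, 0.017247978248633444, 0.00016258208688668674], 'position': [176.80362657917874, -624.9293789723055, 238.6564515168779], 'orientation': [0.7975840131563539, -0.6032072224494702, -0.0007456837270968768, -0.0004823877895793994], 'contact_force': [0.7315011044071774, 0.3406608149774902, 1.1478437598804256], 'moment': [0.040142637845945316, -0.009574631733644808, -0.008317834633995078], 'opening': 92.07037324255784}
scene {'K': [[431.95953369051864, 0.0, 280.8033468571472], [0.0, 431.95953369051864, 213.74070878220118], [0.0, 0.0, 1.0]], 'R': [[0.43700147303711556, 0.899451321822708, 0.004127012814835697], [0.5422
[... 280 characters left out ...]
944716046475], [0.0, 0.0, 1.0]], 'R': [[-0.8437716055007979, -0.5366991846008318, -0.0018609135950763507], [-0.31822069654347024, 0.5030767380449248, -0.8035231072778596], [0.4321863788251483, -0.6773978010643967, -0.5952706553082597]], 't': [488.95321226895754, 228.46852385160173, 1361.3896432947138]}
wrist {'K': [[299.5871477807131, 0.0, 281.57670697002294], [0.0, 299.5871477807131, 205.55772331200413], [0.0, 0.0, 1.0]], 'R': [[0.2722270354764557, -0.962232813466247, -0.0006736798450291668], [-0.9255470456489748, -0.26203954784121813, 0.27330924180793326], [-0.26316365145315535, -0.07377864227541141, -0.9619259870165903]], 't': [-649.3369511159698, -30.390282171847947, 391.38687538466087]}
```

View pics/scene0.png

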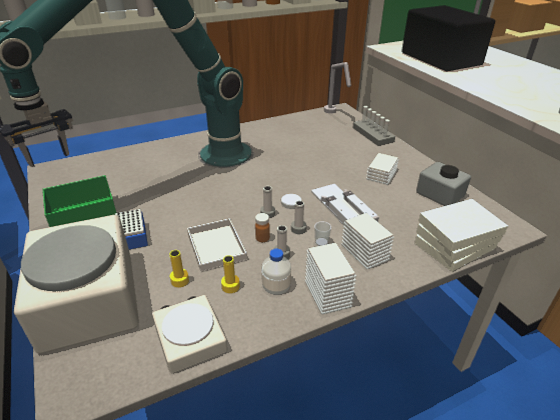

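View pics/side0.png

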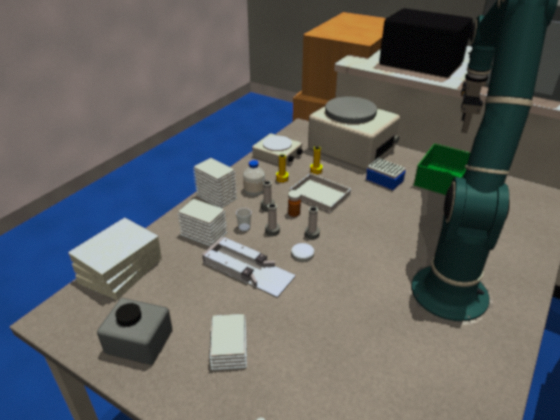

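View pics/wrist0.png

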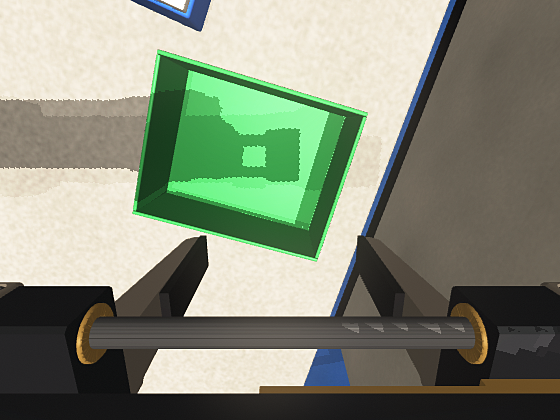

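```bash
cat > h.py <<'E'
import numpy as np, cv2
from station import r
def ray(ci,px):
    K,R,t=[np.array(ci[k],float) for k in("K","R","t")]
    d=R.T@np.linalg.solve(K,[px[0],px[1],1]); return -R.T@t,d
def onz(ci,px,z):
    o,d=ray(ci,px); return o+d*(z-o[2])/d[2]
def dep(ci,px,depth):
    o,d=ray(ci,px); return o+d*depth
def proj(ci,X):
    K,R,t=[np.array(ci[k],float) for k in("K","R","t")]
    c=K@(R@np.array(X,float)+t); return c[:2]/c[2]
def cloud(ci,d):
    K,R,t=[np.array(ci[k],float) for k in("K","R","t")]
    v,u=np.mgrid[:d.shape[0],:d.shape[1]]
    P=np.stack([(u-K[0,2])/K[0,0]*d,(v-K[1,2])/K[1,1]*d,d],-1)
    return (P-t)@R
E
python3 - <<'E'
from h import *
Z={"carrier_1_mid":52.5,"lane":8,"apron":8,"tray_in":4,"jar":0,"dish":0,"beaker":0,"plates_a":0,"flask":0,"gauge":0}
for c in ["scene","side"]:
    ci=r.camera_info(c); p,d=r.grab_frame(c)
    for k,z in Z.items():
        for q in r.tip_of(c,k)[:6]:
            print(c,k,round(q["confidence"],2),np.round(q["pixel"],1),np.round(onz(ci,q["pixel"],z)[:2],1))
print(r.sense()["t"])
E
```

```text
scene carrier_1_mid 0.68 [267.4 198.9] [448.4 -12. ]
scene carrier_1_mid 0.2 [129.6 235.6] [ 444.6 -463.9]
scene lane 0.89 [342.3 204.4] [533.1 235. ]
scene lane 0.15 [282.2 254. ] [672.1 -65.8]
scene apron 0.63 [326.8 189.7] [430.5 233.5]
scene apron 0.59 [132.2 233.8] [ 380.7 -453.2]
scene tray_in 0.43 [300.4 213.1] [510.   82.4]
scene jar 0.69 [259.5 237.1] [561.5 -92. ]
scene dish 0.7 [293.9 202.4] [439.8  93.9]
scene dish 0.67 [321.  242.7] [669.7  70.6]
scene beaker 0.92 [319.2 246.8] [684.1  55.8]
scene plates_a 0.9 [366.9 251.5] [766.1 176.5]
scene plates_a 0.61 [381.2 175.9] [428.6 479.1]
scene plates_a 0.6 [275.9 285.2] [ 772.4 -134.4]
scene plates_a 0.3 [213.5 244.5] [ 532.4 -235.3]
scene flask 0.62 [275.5 284.6] [ 769.9 -134.4]
scene flask 0.4 [299.9 229.7] [584.1  41.3]
scene gauge 0.59 [340.2 206.9] [533.5 227. ]
side carrier_1_mid 0.78 [313.1 222. ] [457. -17.]
side lane 0.68 [251.5 269. ] [527.3 231.4]
side apron 0.8 [278.4 280.2] [433.9 228.1]
side apron 0.29 [293.1 215.5] [559.4 -63.5]
side tray_in 0.68 [317.5 195.5] [ 549.4 -220.2]
side jar 0.78 [296.  213.1] [563.4 -90.1]
side dish 0.63 [300.7 254.1] [441.   86.9]
side beaker 0.53 [241.8 226.8] [678.   73.7]
side beaker 0.41 [246.1 269.8] [544.1 236.1]
side plates_a 0.87 [226.4 344.6] [426.2 487.2]
side plates_a 0.69 [205.1 233.4] [759.8 167.1]
side flask 0.95 [256.9 192.4] [ 751.8 -123.1]
side gauge 0.76 [246.7 268.6] [545.6 230.9]
1.25
```

```bash
python3 - <<'E'
from h import *
for c in ["scene","side"]:
    ci=r.camera_info(c); p,d=r.grab_frame(c); np.savez(f"{c}1.npz",p=p,d=d)
    P=cloud(ci,d); ok=d>0
    # height map
    H=np.zeros((500,700)); 
    m=ok&(P[...,0]>380)&(P[...,0]<880)&(P[...,1]>-350)&(P[...,1]<350)&(P[...,2]<200)&(P[...,2]>-20)
    X=P[m]; ix=(X[:,0]-380).astype(int); iy=(X[:,1]+350).astype(int)
    np.maximum.at(H,(ix,iy),X[:,2])
    H=cv2.dilate(H,np.ones((3,3)))
    cv2.imwrite(f"pics/h_{c}.png",np.clip(H*2,0,255)[::-1,::-1])
    b={"scene":(180,160,240,150),"side":(180,140,200,160)}[c]
    x,y,w,h=b; cv2.imwrite(f"pics/z_{c}.png",cv2.resize(p[y:y+h,x:x+w,::-1],None,fx=3.3 if c=="scene" else 3.7,fy=3.3 if c=="scene" else 3.7,interpolation=cv2.INTER_CUBIC))
E
```

```text
[ WARN:0@2.187] global loadsave.cpp:1063 imwrite_ Unsupported depth image for selected encoder is fallbacked to CV_8U.
```

View pics/h_scene.png

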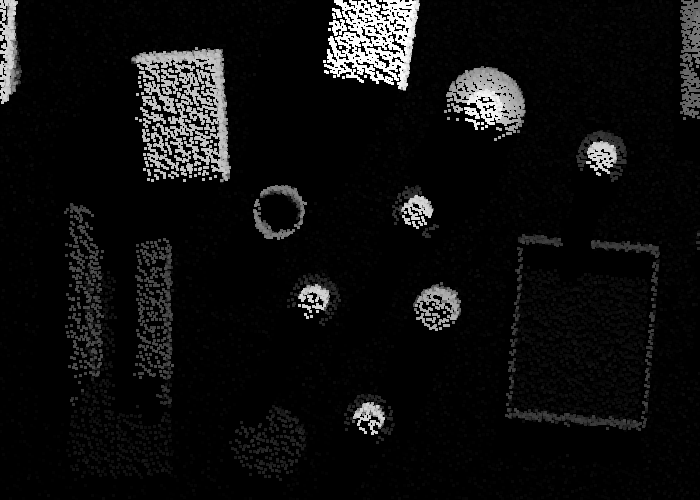

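View pics/h_side.png

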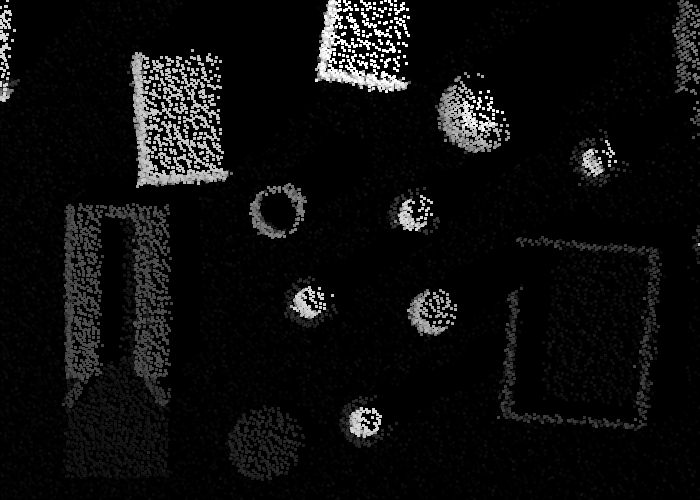

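View pics/z_scene.png

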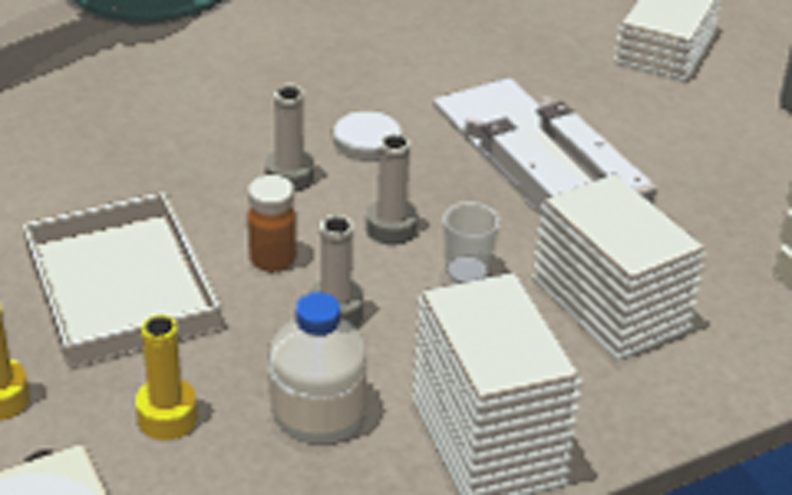

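View pics/z_side.png

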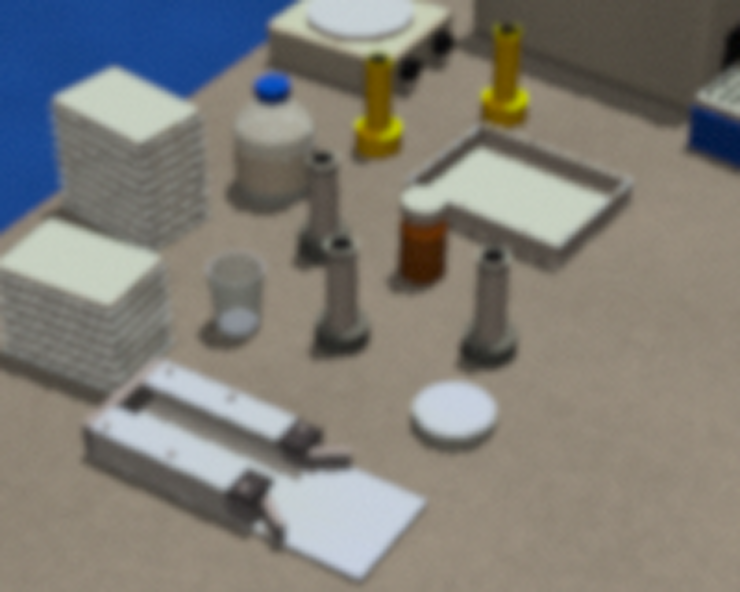

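```bash
python3 -m crank '[{"offset":[0,0,-0.05],"dr":[0,0,0.044]},{"offset":[0,0,-0.05],"dr":[0,0,0.044]},{"offset":[-0.16,-0.072,-0.01],"dr":[0,0,0]},{"offset":[-0.16,-0.072,-0.01],"dr":[0,0,0]},{"offset":[-0.16,-0.072,-0.01],"dr":[0,0,0]},{"offset":[-0.16,-0.072,-0.01],"dr":[0,0,0]},{"offset":[-0.16,-0.072,-0.01],"dr":[0,0,0]},{"offset":[-0.16,-0.072,-0.01],"dr":[0,0,0]},{"offset":[-0.16,-0.072,-0.01],"dr":[0,0,0]},{"offset":[-0.16,-0.072,-0.01],"dr":[0,0,0]}]' 65
```

```text
t: 2.35
position: [326.6, -301.6, 284.9]
orientation: [-0.698, 0.716, -0.001, -0.002]
contact_force: [0.6, -1.2, 0.4]
opening: 59.9
```

```bash
python3 -m crank '[{"offset":[-0.16,-0.068,-0.01],"dr":[0,0,-0.008]},{"offset":[-0.16,-0.068,-0.01],"dr":[0,0,0]},{"offset":[-0.16,-0.068,-0.01],"dr":[0,0,0]},{"offset":[-0.16,-0.068,-0.01],"dr":[0,0,0]},{"offset":[-0.16,-0.068,-0.01],"dr":[0,0,0]},{"offset":[-0.16,-0.068,-0.01],"dr":[0,0,0]},{"offset":[-0.16,-0.068,0],"dr":[0,0,0]},{"offset":[-0.16,-0.068,0],"dr":[0,0,0]},{"offset":[-0.16,-0.068,0],"dr":[0,0,0]},{"offset":[0,0,0],"dr":[0,0,0]},{"offset":[0,0,0],"dr":[0,0,0]}]'
cat >> h.py <<'E'
def hm(ci,d,name,x0=380,x1=780,y0=-350,y1=350,sc=1):
    P=cloud(ci,d)
    return P
E
python3 - <<'E'
from h import *
ci=r.camera_info("wrist"); p,d=r.grab_frame("wrist")
cv2.imwrite("pics/w1.png",p[:,:,::-1]); np.savez("w1.npz",p=p,d=d,**{k:np.array(ci[k]) for k in "KRt"})
for k,z in {"carrier_1_mid":52.5,"carrier_1":0,"lane":8,"apron":8,"gauge":0}.items():
    for q in r.tip_of("wrist",k)[:6]:
        print(k,round(q["confidence"],2),np.round(q["pixel"],1),np.round(onz(ci,q["pixel"],z)[:2],1))
s=r.sense();print(s["t"],s["position"],s["joint_positions"])
E
```

```text
t: 3.45
position: [485.7, 80.0, 303.1]
orientation: [0.711, -0.704, 0.006, -0.001]
contact_force: [-0.7, -0.5, -0.4]
opening: 59.6
carrier_1_mid 0.85 [348.5 205. ] [455.3 -13.8]
carrier_1 0.8 [306.9 112.7] [577.8  42.7]
carrier_1 0.65 [340.3 193.6] [459.3 -12.6]
carrier_1 0.6 [388.7  43.7] [668.5 -65.6]
lane 0.77 [177.5 145.5] [530.3 229. ]
apron 0.69 [179.  211.1] [431.6 234.7]
gauge 0.97 [175.8 140.5] [536.9 233.5]
3.75 [485.62142396  78.25782456 303.37228952] [ 0.27847106  0.17773046 -0.56986993  1.88304878  0.11843788  1.1021255
 -1.90173466]
```

View pics/w1.png

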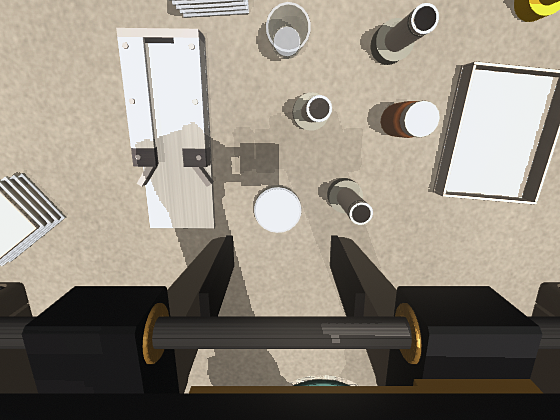

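```bash
cat > an.py <<'E'
from h import *
import sys
def load(f):
    z=np.load(f); return dict(K=z["K"],R=z["R"],t=z["t"]),z["p"],z["d"]
def carriers(ci,d,guess):
    P=cloud(ci,d); ok=d>0
    for g in guess:
        dist=np.hypot(P[...,0]-g[0],P[...,1]-g[1])
        m=ok&(dist<35)
        z=P[...,2]
        top=P[m&(z>98)]
        st=P[m&(z>30)&(z<98)]
        ft=P[m&(z>12)&(z<30)&(dist>17)&(dist<23)]
        fl=P[ok&(dist>40)&(dist<60)&(z<8)&(z>-8)]
        print(g,"top n",len(top),(top.min(0)+top.max(0)).round(1)/2 if len(top) else "", "zmed",np.median(top[:,2]).round(1) if len(top) else "","foot",len(ft),np.percentile(ft[:,2],[25,50,75]).round(1) if len(ft) else "","floor",np.median(fl[:,2]).round(2) if len(fl) else '')
E
python3 - <<'E'
from an import *
ci,p,d=load("w1.npz")
carriers(ci,d,[(457,-15),(579,40),(668,-66)])
P=cloud(ci,d); ok=d>0
# gauge lips
m=ok&(P[...,0]>505)&(P[...,0]<690)&(P[...,1]>170)&(P[...,1]<290)&(P[...,2]>28)&(P[...,2]<45)
X=P[m]
print("lip z",np.median(X[:,2]))
for x in range(510,680,20):
    q=X[abs(X[:,0]-x)<8]; y=np.sort(q[:,1]); g=np.diff(y); 
    i=g.argmax(); print(x,len(q),y[0].round(1),y[i].round(1),y[i+1].round(1),y[-1].round(1),((y[i]+y[i+1])/2).round(1),((y[0]+y[-1])/2).round(1))
m=ok&(P[...,0]>395)&(P[...,0]<480)&(P[...,1]>170)&(P[...,1]<290)&(P[...,2]>4)&(P[...,2]<13)
X=P[m]; print("apron z",np.median(X[:,2]),X.min(0),X.max(0))
for x in range(410,480,10):
    q=X[abs(X[:,0]-x)<5]; print(x,q[:,1].min(),q[:,1].max(),(q[:,1].min()+q[:,1].max())/2)
for x in range(398,412,2):
    print(x,np.median(P[ok&(abs(P[...,0]-x)<1)&(P[...,1]>200)&(P[...,1]<260)][:,2]))
f=P[ok&(P[...,0]>450)&(P[...,0]<650)&(P[...,1]>100)&(P[...,1]<160)];print("bench",np.median(f[:,2]))
E
```

```text
(457, -15) top n 645 [466.65 -13.45 239.35] zmed 105.9 foot 230 [19.7 20.3 20.9] floor 0.27
(579, 40) top n 558 [578.95  39.2  103.15] zmed 105.7 foot 280 [19.9 20.4 21. ] floor 0.43
(668, -66) top n 766 [667.15 -64.6  103.55] zmed 105.8 foot 368 [24.5 25.1 25.7] floor 0.59
lip z 36.80497031067634
510 457 182.6 214.2 251.2 283.2 232.7 232.9
530 592 182.4 214.0 251.6 283.2 232.8 232.8
550 610 182.8 214.1 251.0 283.3 232.6 233.1
570 630 182.8 214.1 251.4 283.3 232.7 233.1
590 661 182.7 214.2 251.3 282.9 232.8 232.8
610 696 182.8 214.1 251.4 283.0 232.8 232.9
630 721 182.6 214.2 251.5 283.3 232.9 233.0
650 748 182.8 214.2 251.5 283.2 232.9 233.0
670 914 182.8 237.7 238.4 283.9 238.0 233.4
apron z 8.139146839888436 [403.96699763 179.95657202   4.00398237] [479.99905555 283.13764641  12.56304572]
410 182.7919659388712 282.57659446590213 232.68428020238667
420 183.13587976770964 282.4311175204294 232.7834986440695
430 182.65027358265536 282.8925946459684 232.7714341143119
440 182.6201834915064 283.1376464057641 232.87891494863524
450 182.5548796732817 283.0304690549774 232.79267436412954
460 182.65896248391172 282.89310552295615 232.77603400343395
470 182.68349395628076 282.7151486117132 232.69932128399697
398 0.06094046747568438
400 -0.1760498369227893
402 0.4885550590004746
404 nan
406 8.0666751313518
408 7.976987951612385
410 7.954162781468535
bench 383.1067225593175
  return _methods._mean(a, axis=axis, dtype=dtype,
  ret = ret.dtype.type(ret / rcount)
```

```bash
python3 - <<'E'
from an import *
ci,p,d=load("w1.npz"); P=cloud(ci,d)
for g in [(457,-15),(579,40),(668,-66)]:
    z=P[...,2]; m=(d>0)&(np.hypot(P[...,0]-g[0],P[...,1]-g[1])<26)&(z>102)&(z<110)
    X=P[m]; (c,_,_)=cv2.fitEllipse(X[cv2.convexHull(X[:,:2].astype(np.float32),returnPoints=False)[:,0],:2].astype(np.float32)),0,0
    print("top",len(X),c, X.max(0)-X.min(0))
    z0=P[(d>0)&(np.hypot(P[...,0]-g[0],P[...,1]-g[1])<28)&(z>18)&(z<27)]; print((z0.min(0)+z0.max(0))/2,z0.max(0)-z0.min(0))
m=(d>0)&(P[...,0]>440)&(P[...,0]<650)&(P[...,1]>-330)&(P[...,1]<-130)&(P[...,2]>25)&(P[...,2]<36);X=P[m]
print("tray",cv2.minAreaRect(X[:,:2].astype(np.float32)))
E
```

```text
top 429 ((459.4029541015625, -16.289630889892578), (27.62465476989746, 27.994356155395508), 113.79922485351562) [27.84961875 27.38776691  5.93392504]
[459.84341185 -16.29073542  22.34051169] [48.78992184 49.08249837  8.66892697]
top 546 ((578.8589477539062, 39.28168487548828), (27.550174713134766, 27.770511627197266), 20.264095306396484) [27.22012893 27.68374459  5.14334958]
[578.94704225  40.06251213  22.44357935] [49.62713368 47.29069084  8.8702256 ]
top 709 ((667.1167602539062, -64.7365493774414), (27.67078399658203, 28.818628311157227), 46.077964782714844) [28.29993886 28.45268764  6.92836934]
[667.24742801 -64.87913797  22.5014941 ] [49.77617722 49.83487108  8.97757216]
tray ((547.532470703125, -230.53269958496094), (142.77426147460938, 180.22586059570312), 85.48066711425781)
```

```bash
cat > to.py <<'E'
from h import *
import sys
from scipy.spatial.transform import Rotation as Ro
def to(x,y,z,yaw=-90):
    s=r.sense(); p=np.array(s["position"]); R=Ro.from_quat(s["orientation"])
    a=np.deg2rad(yaw/2); T=Ro.from_quat([np.cos(a),np.sin(a),0,0])
    off=R.inv().apply(np.array([x,y,z])-p)/250; dr=(R.inv()*T).as_rotvec()/np.pi
    print("t",round(s["t"],2),"pos",p.round(1),"off/250",off.round(4),"dist",round(250*np.linalg.norm(off)),"dr",dr.round(4),"F",np.round(s["contact_force"],1),"open",round(s["opening"],1))
if __name__=="__main__": to(*map(float,sys.argv[1:]))
E
python3 to.py 459.4 -16.3 66
```

```text
t 3.75 pos [485.6  78.3 303.4] off/250 [0.3707 0.1181 0.9509] dist 257 dr [-0.0037 -0.0023  0.0019] F [0.2 0.2 0.6] open 60.0
```

```bash
python3 -m crank '[{"offset":[0.124,0.039,0.09],"dr":[-0.0037,-0.0023,0.002]},{"offset":[0.124,0.039,0.09],"dr":[0,0,0]},{"offset":[0.124,0.039,0.09],"dr":[0,0,0]},{"offset":[0,0,0.14],"dr":[0,0,0]},{"offset":[0,0,0.14],"dr":[0,0,0]},{"offset":[0,0,0],"dr":[0,0,0]}]'; python3 to.py 459.4 -16.3 66
```

```text
t: 4.35
position: [456.7, -23.9, 164.5]
orientation: [-0.703, 0.711, -0.003, 0.002]
contact_force: [0.1, -0.3, 0.2]
opening: 59.4
t 4.35 pos [456.7 -23.9 164.5] off/250 [-0.0314 -0.0076  0.3939] dist 99 dr [-0.0023 -0.0008 -0.0033] F [ 0.1 -0.3  0.2] open 59.4
```

```bash
python3 -m crank '[{"offset":[-0.031,-0.008,0.08],"dr":[-0.002,-0.001,-0.003]},{"offset":[0,0,0.02],"dr":[0,0,0]},{"offset":[0,0,0],"dr":[0,0,0]}]'; python3 - <<'E'
from an import *
from to import to
to(459.4,-16.3,66);to(459.4,-16.3,66)
ci=r.camera_info("wrist"); p,d=r.grab_frame("wrist")
cv2.imwrite("pics/w2.png",p[:,:,::-1])
P=cloud(ci,d);m=(d>0)&(np.hypot(P[...,0]-459,P[...,1]+16)<22)&(P[...,2]>102)&(P[...,2]<110)
X=P[m][:,:2].astype(np.float32); print(len(X),X.min(0),X.max(0)); print(cv2.fitEllipse(cv2.convexHull(X)[:,0]))
to(459.4,-16.3,66)
E
```

```text
t: 4.65
position: [460.8, -17.5, 142.2]
orientation: [-0.706, 0.708, -0.002, 0.001]
contact_force: [-0.8, 0.8, 0.2]
opening: 59.6
t 4.65 pos [460.8 -17.5 142.2] off/250 [-0.0047  0.0067  0.3047] dist 76 dr [-0.0013 -0.     -0.001 ] F [-0.8  0.8  0.2] open 59.6
t 4.65 pos [460.8 -17.5 142.2] off/250 [-0.0047  0.0067  0.3047] dist 76 dr [-0.0013 -0.     -0.001 ] F [-0.8  0.8  0.2] open 59.6
1365 [445.048   -30.19696] [473.298      -2.9894645]
((459.2028503417969, -16.466041564941406), (27.62403106689453, 28.304140090942383), 84.70860290527344)
t 4.7 pos [461.  -17.4 142.5] off/250 [-0.0045  0.0078  0.306 ] dist 77 dr [-0.0016 -0.     -0.0011] F [ 0.1 -0.3 -0.3] open 59.6
```

View pics/w2.png

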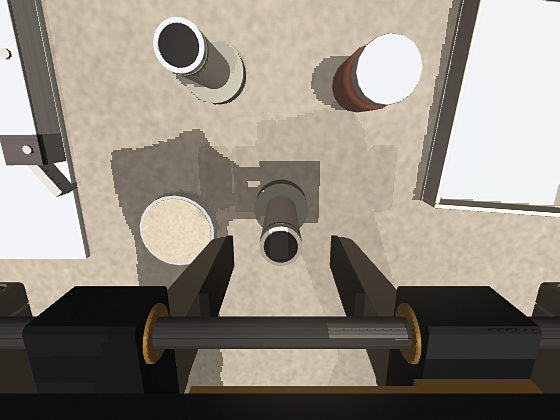

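Stem top at (281,245), centred between fingertips (232/332). Descend and grip.

```bash
python3 -m crank '[{"offset":[-0.004,0.007,0.14],"dr":[-0.0013,0,-0.001]},{"offset":[0,0,0.13],"dr":[0,0,0]},{"offset":[0,0,0.025],"dr":[0,0,0]},{"offset":[0,0,0],"dr":[0,0,0]}]'; python3 to.py 459.3 -16.4 66
```

```text
t: 5.1
position: [465.5, -17.7, 73.8]
orientation: [-0.706, 0.708, -0.006, 0.004]
contact_force: [0.1, 0.2, 0.7]
opening: 59.8
t 5.1 pos [465.5 -17.7  73.8] off/250 [-0.0053  0.0253  0.0309] dist 10 dr [-0.0046 -0.0009 -0.0006] F [0.1 0.2 0.7] open 59.8
```

```bash
python3 -m crank '[{"offset":[-0.005,0.025,0.025],"dr":[-0.0046,-0.001,0]},{"offset":[0,0,0],"dr":[0,0,0]}]'; python3 to.py 459.3 -16.4 66
```

```text
t: 5.3
position: [460.6, -16.5, 69.8]
orientation: [-0.706, 0.708, -0.001, 0.001]
contact_force: [-1.1, 0.1, -0.2]
opening: 59.8
t 5.3 pos [460.6 -16.5  69.8] off/250 [-0.0005  0.0054  0.0152] dist 4 dr [-0.0009 -0.     -0.0007] F [-1.1  0.1 -0.2] open 59.8
```

```bash
python3 -m crank '[{"offset":[0,0.004,0.015],"dr":[-0.001,0,-0.0007]},{"offset":[0,0,0],"dr":[0,0,0]}]'; python3 to.py 459.3 -16.4 66;python3 -m crank '[{"offset":[0,0,0],"dr":[0,0,0]},{"offset":[0,0,0],"dr":[0,0,0]},{"offset":[0,0,0],"dr":[0,0,0]},{"offset":[0,0,0],"dr":[0,0,0]},{"offset":[0,0,0],"dr":[0,0,0]}]' 0; python3 to.py 459.3 -16.4 66
```

```text
t: 5.5
position: [460.7, -16.7, 67.5]
orientation: [0.707, -0.707, 0.001, -0.001]
contact_force: [0.2, 0.8, 0.1]
opening: 59.7
t 5.5 pos [460.7 -16.7  67.5] off/250 [-0.0012  0.0056  0.006 ] dist 2 dr [-0.0008 -0.0001  0.    ] F [0.2 0.8 0.1] open 59.7
t: 6.0
position: [461.3, -16.8, 68.3]
orientation: [-0.707, 0.707, -0.002, 0.001]
contact_force: [1.0, -0.1, -0.4]
opening: 27.2
t 6.0 pos [461.3 -16.8  68.3] off/250 [-0.0016  0.0082  0.0091] dist 3 dr [-0.0013 -0.0002 -0.    ] F [ 1.  -0.1 -0.4] open 27.2
```

```bash
python3 -m crank '[{"offset":[0,0,-0.12],"dr":[0,0,0]},{"offset":[0,0,-0.12],"dr":[0,0,0]},{"offset":[-0.16,0.016,0],"dr":[0,0,0]},{"offset":[-0.16,0.016,0],"dr":[0,0,0]},{"offset":[-0.16,0.016,0],"dr":[0,0,0]},{"offset":[-0.16,0.016,0],"dr":[0,0,0]},{"offset":[-0.16,0.016,0],"dr":[0,0,0]},{"offset":[-0.08,0.016,0],"dr":[0,0,0]},{"offset":[-0.02,0,0],"dr":[0,0,0]},{"offset":[0,0,0],"dr":[0,0,0]}]'; python3 to.py 436.5 232.8 85
```

```text
t: 7.0
position: [436.3, 213.5, 128.7]
orientation: [-0.704, 0.71, -0.0, 0.0]
contact_force: [-0.4, -0.6, -1.2]
opening: 27.0
t 7.0 pos [436.3 213.5 128.7] off/250 [-0.0772 -0.0003  0.1748] dist 48 dr [-0.0002 -0.0001 -0.0025] F [-0.4 -0.6 -1.2] open 27.0
```

```bash
python3 -m crank '[{"offset":[-0.076,0,0.07],"dr":[0,0,-0.0025]},{"offset":[0,0,0.07],"dr":[0,0,0]},{"offset":[0,0,0.01],"dr":[0,0,0]},{"offset":[0,0,0],"dr":[0,0,0]}]'; python3 - <<'E'
from an import *
from to import to
to(436.5,232.8,79)
ci=r.camera_info("wrist"); p,d=r.grab_frame("wrist")
cv2.imwrite("pics/w3.png",p[:,:,::-1]); np.savez("w3.npz",p=p,d=d,**{k:np.array(ci[k]) for k in "KRt"})
to(436.5,232.8,79)
E
```

```text
t: 7.4
position: [438.5, 226.5, 90.0]
orientation: [-0.704, 0.71, -0.002, -0.001]
contact_force: [-0.8, 0.2, -0.6]
opening: 27.4
t 7.4 pos [438.5 226.5  90. ] off/250 [-0.0251  0.0083  0.0438] dist 13 dr [-0.0002 -0.0013 -0.0024] F [-0.8  0.2 -0.6] open 27.4
t 7.45 pos [438.6 226.1  90.1] off/250 [-0.0268  0.0086  0.0443] dist 13 dr [-0.0002 -0.0015 -0.0026] F [-0.7 -1.  -1.1] open 27.6
```

View pics/w3.png

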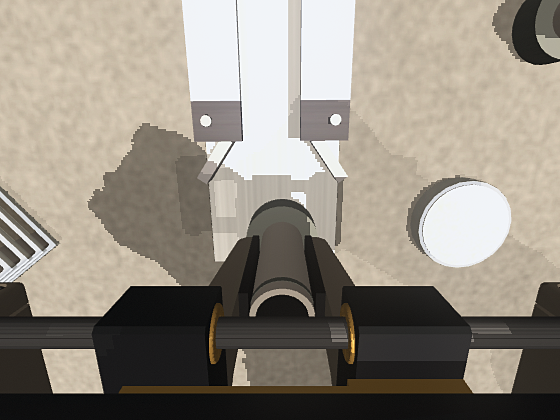

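```bash
cat >> an.py <<'E'
def rel(ci,d,x,y):
    "held carrier foot ahead of (x,y) TCP; slot centre line fit"
    P=cloud(ci,d); ok=d>0; Z=P[...,2]
    m=ok&(Z>31)&(Z<43)&(P[...,0]>510)&(P[...,0]<690)&(P[...,1]>170)&(P[...,1]<295)
    X=P[m]; c=[]
    for xx in range(515,660,10):
        q=np.sort(X[abs(X[:,0]-xx)<5][:,1])
        if len(q)<40: continue
        g=np.diff(q);i=g.argmax()
        if g[i]>30: c.append((xx,(q[i]+q[i+1])/2))
    c=np.array(c); 
    if len(c)>2: f=np.polyfit(c[:,0],c[:,1],1); print("slot y at 530:",np.polyval(f,530).round(2),"slope",f[0].round(4),"lipz",np.median(X[:,2]).round(2))
    s=ok&(np.hypot(P[...,0]-x,P[...,1]-y)<32)
    for lo,hi in((8,14),(14,20),(20,24),(24,28),(28,32),(32,36)):
        q=P[s&(Z>lo)&(Z<hi)]
        if len(q)>30: print(lo,hi,len(q),"x",q[:,0].min().round(1),q[:,0].max().round(1),"y",q[:,1].min().round(1),q[:,1].max().round(1),"mid",((q[:,1].min()+q[:,1].max())/2).round(1))
    ft=P[s&(np.hypot(P[...,0]-x,P[...,1]-y)>17)&(Z>20)&(Z<50)&(P[...,0]>x+10)]
    if len(ft): print("foot-ish z pct",np.percentile(ft[:,2],[10,50,90]).round(1))
    up=P[s&(Z>55)&(Z<118)&(abs(P[...,1]-y)<20)]
    if len(up)>30:
        h=up[:,2]; print("stem front x by z",[(z,up[abs(h-z)<4][:,0].max().round(1)) for z in (60,70,80,90,100) if (abs(h-z)<4).sum()>5])
E
python3 - <<'E'
from an import *
ci,p,d=load("w3.npz"); rel(ci,d,436.5,226.3)
E
```

```text
slot y at 530: 232.98 slope 0.0009 lipz 36.93
8 14 925 x 425.7 468.5 y 194.6 258.2 mid 226.4
20 24 42 x 445.9 461.1 y 203.6 248.3 mid 226.0
24 28 79 x 445.7 461.2 y 205.5 249.5 mid 227.5
28 32 80 x 444.6 461.4 y 203.5 249.9 mid 226.7
32 36 89 x 443.4 461.3 y 203.4 250.4 mid 226.9
foot-ish z pct [27.5 41.4 42.6]
stem front x by z [(60, np.float64(450.7)), (70, np.float64(450.8)), (80, np.float64(450.7)), (90, np.float64(450.7)), (100, np.float64(450.7))]
```

```bash
python3 -m crank '[{"offset":[-0.025,0.004,0.03],"dr":[0,-0.0015,-0.0025]},{"offset":[0,0,0],"dr":[0,0,0]}]'; python3 to.py 438.5 232.4 77
```

```text
t: 7.65
position: [438.7, 231.6, 83.2]
orientation: [-0.706, 0.708, -0.001, 0.001]
contact_force: [0.0, 0.0, -1.6]
opening: 27.6
t 7.65 pos [438.7 231.6  83.2] off/250 [-0.0033  0.0009  0.0248] dist 6 dr [-0.0009  0.0002 -0.0008] F [ 0.   0.  -1.6] open 27.6
```

```bash
python3 -m crank '[{"offset":[-0.003,0,0.014],"dr":[0,0,0]},{"offset":[0,0,0],"dr":[0,0,0]}]'; python3 to.py 438.5 232.4 77
```

```text
t: 7.85
position: [439.2, 232.4, 80.0]
orientation: [-0.706, 0.708, -0.001, 0.002]
contact_force: [0.2, -0.4, -1.6]
opening: 27.8
t 7.85 pos [439.2 232.4  80. ] off/250 [-0.0001  0.0027  0.0118] dist 3 dr [-0.0012  0.0004 -0.0009] F [ 0.2 -0.4 -1.6] open 27.8
```

```bash
python3 -m crank '[{"offset":[0,0,0.012],"dr":[-0.001,0,-0.001]},{"offset":[0,0,0],"dr":[0,0,0]}]'; python3 to.py 438.5 232.4 76
```

```text
t: 8.05
position: [439.3, 232.5, 77.0]
orientation: [0.707, -0.707, -0.0, -0.001]
contact_force: [-0.1, -0.9, -1.9]
opening: 27.6
t 8.05 pos [439.3 232.5  77. ] off/250 [0.0002 0.0034 0.0039] dist 1 dr [-0.0003  0.0004  0.0003] F [-0.1 -0.9 -1.9] open 27.6
```

```bash
python3 -m crank '[{"offset":[0,0,0.006],"dr":[0,0,0]},{"offset":[0,0,0],"dr":[0,0,0]}]'; python3 to.py 438.5 232.4 76
```

```text
t: 8.25
position: [439.8, 233.0, 76.6]
orientation: [0.707, -0.707, 0.0, -0.001]
contact_force: [0.5, -0.1, -1.7]
opening: 27.6
t 8.25 pos [439.8 233.   76.6] off/250 [0.0023 0.0052 0.0023] dist 2 dr [-0.0006  0.0004  0.0003] F [ 0.5 -0.1 -1.7] open 27.6
```

```bash
python3 -m crank '[{"offset":[0.002,0,0.006],"dr":[0,0,0]},{"offset":[0,0,0],"dr":[0,0,0]}]'; python3 to.py 438.5 232.4 75.5
```

```text
t: 8.45
position: [440.1, 233.4, 76.6]
orientation: [0.708, -0.707, 0.001, -0.002]
contact_force: [1.0, -0.1, -1.8]
opening: 27.7
t 8.45 pos [440.1 233.4  76.6] off/250 [0.0039 0.0066 0.0045] dist 2 dr [-0.0011  0.0005  0.0005] F [ 1.  -0.1 -1.8] open 27.7
```

```bash
python3 -m crank '[{"offset":[0,0,0.004],"dr":[0,0,0]},{"offset":[0,0,0],"dr":[0,0,0]}]'; python3 to.py 438.5 232.4 75
```

```text
t: 8.65
position: [440.3, 233.5, 76.3]
orientation: [0.708, -0.707, 0.001, -0.002]
contact_force: [0.2, -0.6, -0.1]
opening: 27.6
t 8.65 pos [440.3 233.5  76.3] off/250 [0.0045 0.0074 0.0053] dist 3 dr [-0.0013  0.0004  0.0005] F [ 0.2 -0.6 -0.1] open 27.6
```

```bash
python3 -m crank '[{"offset":[0.004,-0.03,0.002],"dr":[-0.0012,0.0004,0.0005]},{"offset":[0,-0.04,0.002],"dr":[0,0,0]},{"offset":[0,-0.04,0.002],"dr":[0,0,0]},{"offset":[0,0,0],"dr":[0,0,0]}]'; python3 - <<'E'
from an import *
from to import to
to(480,232.4,76)
ci=r.camera_info("wrist"); p,d=r.grab_frame("wrist")
cv2.imwrite("pics/w4.png",p[:,:,::-1])
s=r.sense(); rel(ci,d,s["position"][0]-2,s["position"][1])
E
```

```text
t: 9.05
position: [459.8, 234.8, 76.7]
orientation: [0.708, -0.706, -0.004, 0.006]
contact_force: [1.1, 0.1, -0.5]
opening: 27.4
t 9.05 pos [459.8 234.8  76.7] off/250 [ 0.0098 -0.0806  0.0015] dist 20 dr [ 0.0045 -0.0013  0.0012] F [ 1.1  0.1 -0.5] open 27.4
slot y at 530: 233.04 slope 0.0016 lipz 36.93
8 14 985 x 450.1 489.4 y 203.1 266.3 mid 234.7
14 20 122 x 464.7 481.3 y 211.3 257.3 mid 234.3
20 24 89 x 464.9 481.5 y 211.3 255.8 mid 233.5
24 28 355 x 455.2 481.4 y 212.2 258.8 mid 235.5
28 32 1054 x 451.6 481.7 y 210.3 259.3 mid 234.8
32 36 68 x 458.2 470.8 y 220.9 247.9 mid 234.4
foot-ish z pct [23.8 28.2 29.1]
stem front x by z [(60, np.float64(471.3)), (70, np.float64(471.7)), (80, np.float64(472.0)), (90, np.float64(472.0)), (100, np.float64(472.5))]
```

View pics/w4.png

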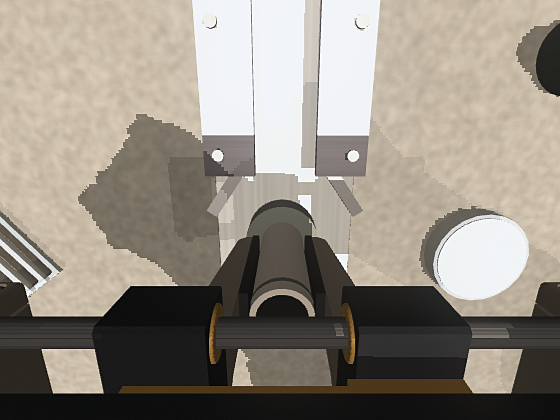

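```bash
python3 -m crank '[{"offset":[0.009,-0.02,0.002],"dr":[0.0045,-0.0013,0.0012]},{"offset":[0.001,-0.02,0.001],"dr":[-0.001,0,0]},{"offset":[0,0,0],"dr":[0,0,0]}]'; python3 to.py 500 232.8 76
```

```text
t: 9.4
position: [465.1, 233.8, 76.5]
orientation: [0.708, -0.706, -0.003, 0.004]
contact_force: [1.0, -0.6, 0.1]
opening: 28.1
t 9.4 pos [465.1 233.8  76.5] off/250 [ 0.0045 -0.1397  0.0008] dist 35 dr [ 0.003  -0.0003  0.0007] F [ 1.  -0.6  0.1] open 28.1
```

```bash
python3 -m crank '[{"offset":[0.006,-0.04,0.002],"dr":[0.003,0,0.0007]},{"offset":[0.002,-0.03,0.001],"dr":[0.001,0,0]},{"offset":[0,0,0],"dr":[0,0,0]}]'; python3 to.py 500 232.8 76
```

```text
t: 9.7
position: [478.9, 233.1, 76.4]
orientation: [0.708, -0.706, -0.0, 0.001]
contact_force: [1.2, -0.1, -0.4]
opening: 27.8
t 9.7 pos [478.9 233.1  76.4] off/250 [ 0.0016 -0.0846  0.0013] dist 21 dr [ 0.0007 -0.0006  0.0007] F [ 1.2 -0.1 -0.4] open 27.8
```

```bash
python3 -m crank '[{"offset":[0.001,-0.04,0.001],"dr":[0.0015,0,0]},{"offset":[0.001,-0.04,0.001],"dr":[0.0015,0,0]}]'; python3 to.py 500 232.8 76
```

```text
t: 9.9
position: [495.0, 233.2, 76.3]
orientation: [0.709, -0.706, 0.002, 0.001]
contact_force: [-7.4, -0.0, 10.9]
opening: 27.3
t 9.9 pos [495.  233.2  76.3] off/250 [ 0.0016 -0.0201  0.0011] dist 5 dr [-0.0002 -0.0013  0.0013] F [-7.4 -0.  10.9] open 27.3
```

```bash
python3 -m crank '[{"offset":[0,0,0],"dr":[0,0,0]}]'; python3 to.py 500 232.8 76
```

```text
t: 10.0
position: [496.0, 233.2, 76.3]
orientation: [0.708, -0.706, 0.002, 0.001]
contact_force: [1.1, -0.6, 0.6]
opening: 27.3
t 10.0 pos [496.  233.2  76.3] off/250 [ 0.0015 -0.016   0.0011] dist 4 dr [-0.0007 -0.0012  0.0011] F [ 1.1 -0.6  0.6] open 27.3
```

```bash
python3 -m crank '[{"offset":[0.001,-0.04,0.0],"dr":[0,-0.001,0.001]},{"offset":[0,-0.05,0.0],"dr":[0.001,0,0]}]'; python3 to.py 630 232.8 76
```

```text
t: 10.2
position: [515.2, 233.2, 76.3]
orientation: [0.708, -0.706, 0.001, 0.001]
contact_force: [-4.0, -0.8, 7.2]
opening: 27.6
t 10.2 pos [515.2 233.2  76.3] off/250 [ 0.0025 -0.4593  0.0011] dist 115 dr [ 0.0001 -0.0008  0.0007] F [-4.  -0.8  7.2] open 27.6
```

```bash
python3 -m crank '[{"offset":[0.001,-0.06,0.0],"dr":[0.001,0,0]},{"offset":[0.001,-0.06,0.0],"dr":[0.001,0,0]}]'; python3 to.py 630 232.8 76
```

```text
t: 10.4
position: [543.0, 233.1, 76.3]
orientation: [0.708, -0.706, 0.002, 0.001]
contact_force: [-4.7, -0.4, 7.4]
opening: 27.7
t 10.4 pos [543.  233.1  76.3] off/250 [ 0.0026 -0.348   0.0016] dist 87 dr [-0.0003 -0.0012  0.0012] F [-4.7 -0.4  7.4] open 27.7
```

```bash
python3 -m crank '[{"offset":[0.001,-0.06,-0.001],"dr":[0,-0.001,0.001]},{"offset":[0.001,-0.06,-0.001],"dr":[0,0,0]},{"offset":[0.001,-0.06,-0.001],"dr":[0,0,0]}]'; python3 to.py 630 232.8 76
```

```text
t: 10.7
position: [586.4, 232.6, 76.4]
orientation: [0.708, -0.707, -0.001, 0.002]
contact_force: [-4.9, 0.4, 5.0]
opening: 27.7
t 10.7 pos [586.4 232.6  76.4] off/250 [-0.0005 -0.1743  0.0008] dist 44 dr [ 0.0015 -0.0006  0.0005] F [-4.9  0.4  5. ] open 27.7
```

```bash
python3 -m crank '[{"offset":[0.001,-0.06,-0.001],"dr":[0,0,0]},{"offset":[0.001,-0.06,0],"dr":[0,0,0]},{"offset":[0,0,0],"dr":[0,0,0]}]'; python3 to.py 630 232.8 76
```

```text
t: 11.0
position: [617.1, 232.2, 76.4]
orientation: [0.707, -0.707, -0.002, 0.003]
contact_force: [1.2, -0.3, 2.1]
opening: 27.9
t 11.0 pos [617.1 232.2  76.4] off/250 [-0.0024 -0.0517  0.0014] dist 13 dr [ 0.0024 -0.0007  0.0003] F [ 1.2 -0.3  2.1] open 27.9
```

```bash
python3 -m crank '[{"offset":[-0.001,-0.055,0],"dr":[0.002,0,0]},{"offset":[0,0,0],"dr":[0.001,0,0]}]'; python3 -m crank '[{"offset":[0,0,0],"dr":[0,0,0]},{"offset":[0,0,0],"dr":[0,0,0]}]' 65 ; python3 to.py 630 232.8 180
```

```text
t: 11.2
position: [630.0, 232.4, 76.3]
orientation: [0.707, -0.707, 0.001, 0.001]
contact_force: [2.6, -0.6, 1.6]
opening: 27.5
t: 11.4
position: [628.4, 232.0, 75.2]
orientation: [0.708, -0.707, 0.001, 0.002]
contact_force: [0.3, -0.5, -0.4]
opening: 41.2
t 11.4 pos [628.4 232.   75.2] off/250 [-0.0019 -0.0059 -0.4191] dist 105 dr [ 0.0005 -0.0011  0.0004] F [ 0.3 -0.5 -0.4] open 41.2
```

```bash
python3 -m crank '[{"offset":[0,0,0],"dr":[0,0,0]},{"offset":[0,0,-0.08],"dr":[0,0,0]},{"offset":[0,0,-0.16],"dr":[0,0,0]},{"offset":[0,0,-0.16],"dr":[0,0,0]},{"offset":[0.1,0,-0.05],"dr":[0,0,0]},{"offset":[0.16,0.04,0],"dr":[0,0,0]},{"offset":[0.16,0.04,0],"dr":[0,0,0]},{"offset":[0.16,0.04,0],"dr":[0,0,0]},{"offset":[0.1,0.04,0],"dr":[0,0,0]},{"offset":[0,0,0],"dr":[0,0,0]}]'; python3 - <<'E'
from an import *
from to import to
to(579,39.3,140)
ci=r.camera_info("wrist"); p,d=r.grab_frame("wrist")
cv2.imwrite("pics/w5.png",p[:,:,::-1])
P=cloud(ci,d)
for n,g,h in(("B",(579,39),105),("A in lane",(628,233),113)):
  m=(d>0)&(np.hypot(P[...,0]-g[0],P[...,1]-g[1])<22)&(abs(P[...,2]-h)<5)
  X=P[m][:,:2].astype(np.float32); print(n,len(X), cv2.fitEllipse(cv2.convexHull(X)[:,0]) if len(X)>50 else '')
to(579,39.3,140)
E
```

```text
t: 12.4
position: [582.1, 57.7, 189.6]
orientation: [0.71, -0.704, -0.001, 0.006]
contact_force: [-0.1, 0.1, 1.1]
opening: 59.9
t 12.4 pos [582.1  57.7 189.6] off/250 [0.0722 0.0111 0.199 ] dist 53 dr [ 0.0029 -0.002   0.0024] F [-0.1  0.1  1.1] open 59.9
B 939 ((578.811279296875, 39.31660079956055), (27.919189453125, 28.082136154174805), 64.20729064941406)
A in lane 1308 ((625.220458984375, 232.28439331054688), (27.88355827331543, 29.8507022857666), 5.372203826904297)
t 12.45 pos [582.6  59.8 189.8] off/250 [0.0807 0.0137 0.1998] dist 54 dr [ 0.0027 -0.0016  0.003 ] F [-0.5  0.2 -0.6] open 59.6
```

View pics/w5.png

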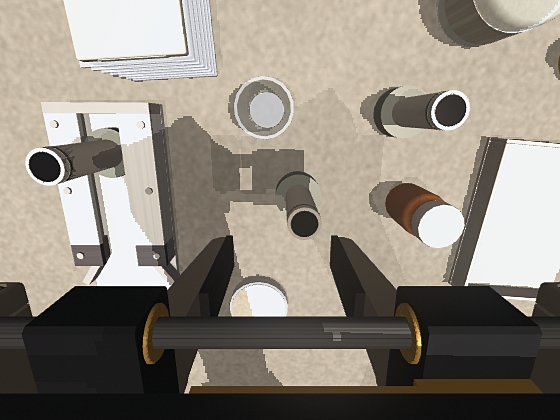

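```bash
python3 -m crank '[{"offset":[0.08,0.013,0.08],"dr":[0.0027,-0.0016,0.003]},{"offset":[0,0,0.08],"dr":[0,0,0]},{"offset":[0,0,0],"dr":[0,0,0]}]'; python3 to.py 578.9 39.3 66
```

```text
t: 12.75
position: [580.4, 44.1, 150.0]
orientation: [0.709, -0.705, 0.0, -0.002]
contact_force: [-0.0, 0.7, -0.2]
opening: 59.6
t 12.75 pos [580.4  44.1 150. ] off/250 [0.0204 0.0074 0.3361] dist 84 dr [-0.0012  0.001   0.0015] F [-0.   0.7 -0.2] open 59.6
```

```bash
python3 -m crank '[{"offset":[0.022,0.006,0.12],"dr":[-0.0012,0.001,0.0015]},{"offset":[0,0.002,0.12],"dr":[-0.001,0,0]},{"offset":[0,0.002,0.06],"dr":[-0.001,0,0]},{"offset":[0,0,0],"dr":[0,0,0]}]'; python3 to.py 578.9 39.3 66
```

```text
t: 13.15
position: [581.2, 45.8, 76.0]
orientation: [0.71, -0.704, -0.002, -0.001]
contact_force: [-0.1, 0.3, 0.6]
opening: 59.8
t 13.15 pos [581.2  45.8  76. ] off/250 [0.0259 0.0092 0.0398] dist 12 dr [0.0004 0.0011 0.0024] F [-0.1  0.3  0.6] open 59.8
```

```bash
python3 -m crank '[{"offset":[0.028,0.009,0.03],"dr":[0,0.001,0.0025]},{"offset":[0,0,0],"dr":[0,0,0]}]'; python3 to.py 578.9 39.3 66
```

```text
t: 13.35
position: [580.1, 40.0, 69.7]
orientation: [0.707, -0.707, 0.0, -0.001]
contact_force: [-1.1, -0.4, 0.2]
opening: 59.6
t 13.35 pos [580.1  40.   69.7] off/250 [0.0027 0.0048 0.0149] dist 4 dr [-0.0003  0.0003  0.0004] F [-1.1 -0.4  0.2] open 59.6
```

```bash
python3 -m crank '[{"offset":[0.005,0.008,0.016],"dr":[0,0,0.001]},{"offset":[0,0,0],"dr":[0,0,0]}]'; python3 to.py 578.9 39.3 66
```

```text
t: 13.55
position: [579.1, 38.7, 67.2]
orientation: [-0.706, 0.708, -0.001, 0.002]
contact_force: [0.2, -0.3, -0.5]
opening: 60.0
t 13.55 pos [579.1  38.7  67.2] off/250 [-0.0025  0.0009  0.0049] dist 1 dr [-0.0013  0.0003 -0.0009] F [ 0.2 -0.3 -0.5] open 60.0
```

```bash
python3 -m crank '[{"offset":[-0.002,0,0.004],"dr":[-0.001,0,-0.0005]},{"offset":[0,0,0],"dr":[0,0,0]},{"offset":[0,0,0],"dr":[0,0,0]},{"offset":[0,0,0],"dr":[0,0,0]}]' 0; python3 to.py 439 233.2 140
```

```text
t: 13.95
position: [580.2, 39.2, 67.7]
orientation: [-0.707, 0.708, -0.001, 0.002]
contact_force: [0.0, -0.0, 0.5]
opening: 30.1
t 13.95 pos [580.2  39.2  67.7] off/250 [-0.7756  0.5648 -0.2902] dist 251 dr [-0.0011  0.0003 -0.0004] F [ 0.  -0.   0.5] open 30.1
```

```bash
python3 -m crank '[{"offset":[0,0,0],"dr":[0,0,0]},{"offset":[0,0,0],"dr":[0,0,0]},{"offset":[0,0,-0.12],"dr":[0,0,0]},{"offset":[0,0,-0.14],"dr":[0,0,0]},{"offset":[-0.13,0.095,0],"dr":[0,0,0]},{"offset":[-0.13,0.095,0],"dr":[0,0,0]},{"offset":[-0.13,0.095,0],"dr":[0,0,0]},{"offset":[-0.13,0.095,0],"dr":[0,0,0]},{"offset":[-0.13,0.095,0],"dr":[0,0,0]},{"offset":[-0.12,0.08,0],"dr":[0,0,0]},{"offset":[0,0,0],"dr":[0,0,0]}]'; python3 to.py 439 233 90
```

```text
t: 15.05
position: [437.5, 237.1, 134.3]
orientation: [-0.705, 0.71, -0.001, 0.002]
contact_force: [0.4, 0.4, -1.1]
opening: 27.6
t 15.05 pos [437.5 237.1 134.3] off/250 [ 0.0166 -0.0056  0.1771] dist 44 dr [-0.0011  0.0007 -0.0022] F [ 0.4  0.4 -1.1] open 27.6
```

```bash
python3 -m crank '[{"offset":[0.016,-0.005,0.1],"dr":[-0.001,0.0007,-0.002]},{"offset":[0,0,0.07],"dr":[0,0,0]},{"offset":[0,0,0.02],"dr":[0,0,0]},{"offset":[0,0,0],"dr":[0,0,0]}]'; python3 - <<'E'
from an import *
from to import to
to(439,233,77)
ci=r.camera_info("wrist"); p,d=r.grab_frame("wrist")
cv2.imwrite("pics/w6.png",p[:,:,::-1])
s=r.sense(); rel(ci,d,s["position"][0],s["position"][1])
E
```

```text
t: 15.45
position: [439.5, 233.3, 86.2]
orientation: [0.708, -0.706, 0.001, -0.001]
contact_force: [0.4, 0.0, -1.2]
opening: 27.5
t 15.45 pos [439.5 233.3  86.2] off/250 [0.001  0.0021 0.0367] dist 9 dr [-0.0008 -0.0002  0.0007] F [ 0.4  0.  -1.2] open 27.5
slot y at 530: 233.04 slope 0.0008 lipz 36.94
8 14 995 x 428.3 471.2 y 201.5 265.3 mid 233.4
20 24 77 x 447.2 463.2 y 211.1 256.6 mid 233.8
24 28 78 x 448.5 463.3 y 210.9 253.9 mid 232.4
28 32 79 x 446.8 463.1 y 212.7 256.8 mid 234.7
32 36 91 x 448.3 463.1 y 211.0 256.0 mid 233.5
foot-ish z pct [25.3 38.3 39.4]
stem front x by z [(60, np.float64(452.4)), (70, np.float64(452.3)), (80, np.float64(452.3)), (90, np.float64(452.3)), (100, np.float64(452.3))]
```

View pics/w6.png

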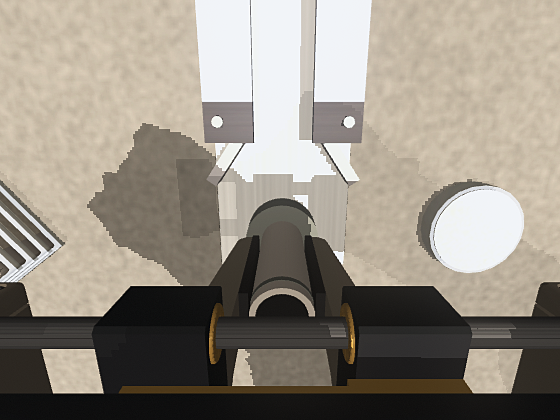

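```bash
python3 -m crank '[{"offset":[0.001,0,0.03],"dr":[-0.001,0,0.0007]},{"offset":[0,0,0.012],"dr":[0,0,0]},{"offset":[0,0,0],"dr":[0,0,0]}]'; python3 to.py 439 233 75.5
```

```text
t: 15.8
position: [441.3, 232.9, 76.8]
orientation: [-0.706, 0.708, -0.001, 0.001]
contact_force: [0.4, -0.2, -1.0]
opening: 28.0
t 15.8 pos [441.3 232.9  76.8] off/250 [-0.0006  0.0094  0.0052] dist 3 dr [-0.0008  0.0002 -0.0006] F [ 0.4 -0.2 -1. ] open 28.0
```

```bash
python3 -m crank '[{"offset":[0.001,0,0.008],"dr":[-0.001,0,0]},{"offset":[0,0,0],"dr":[0,0,0]}]'; python3 to.py 439 233 75.5
```

```text
t: 16.0
position: [442.0, 233.1, 76.1]
orientation: [-0.706, 0.708, 0.0, 0.001]
contact_force: [0.5, -0.1, -1.1]
opening: 27.5
t 16.0 pos [442.  233.1  76.1] off/250 [0.0003 0.012  0.0023] dist 3 dr [-0.0002  0.0004 -0.0006] F [ 0.5 -0.1 -1.1] open 27.5
```

```bash
python3 -m crank '[{"offset":[0.001,0,0.007],"dr":[-0.001,0,0]},{"offset":[0,0,0.001],"dr":[0,0,0]}]'; python3 to.py 500 233 75.5
```

```text
t: 16.2
position: [442.7, 233.5, 76.0]
orientation: [-0.707, 0.708, 0.001, 0.0]
contact_force: [0.4, 0.2, -0.3]
opening: 27.6
t 16.2 pos [442.7 233.5  76. ] off/250 [ 0.0016 -0.2292  0.0017] dist 57 dr [ 0.0002  0.0004 -0.0005] F [ 0.4  0.2 -0.3] open 27.6
```

```bash
python3 -m crank '[{"offset":[0.001,-0.04,0.002],"dr":[0,0,0]},{"offset":[0.001,-0.04,0.001],"dr":[0.001,0,0]},{"offset":[0.002,-0.04,0.001],"dr":[0.001,0,0]},{"offset":[0,0,0],"dr":[0,0,0]}]'; python3 to.py 500 233 75.5
```

```text
t: 16.6
position: [472.8, 233.2, 75.7]
orientation: [-0.707, 0.707, -0.001, 0.001]
contact_force: [0.8, -0.9, 1.0]
opening: 27.6
t 16.6 pos [472.8 233.2  75.7] off/250 [ 0.0008 -0.1088  0.001 ] dist 27 dr [-0.001   0.0002 -0.0002] F [ 0.8 -0.9  1. ] open 27.6
```

```bash
python3 -m crank '[{"offset":[0.001,-0.04,0],"dr":[0,0,0]},{"offset":[0.001,-0.04,0],"dr":[0,0,0]}]'; python3 to.py 574 233 75.5
```

```text
t: 16.8
position: [491.4, 233.0, 75.7]
orientation: [0.707, -0.707, -0.0, 0.0]
contact_force: [-4.4, -0.3, 5.1]
opening: 27.4
t 16.8 pos [491.4 233.   75.7] off/250 [ 0.0005 -0.3304  0.0006] dist 83 dr [ 0.0001 -0.0001  0.0003] F [-4.4 -0.3  5.1] open 27.4
```

```bash
python3 -m crank '[{"offset":[0.001,-0.04,0],"dr":[0,0,0]},{"offset":[0.001,-0.04,0],"dr":[0,0,0]}]'; python3 to.py 574 233 75.5
```

```text
t: 17.0
position: [511.1, 232.9, 75.8]
orientation: [0.708, -0.707, -0.001, 0.002]
contact_force: [-2.7, -1.2, 5.6]
opening: 27.4
t 17.0 pos [511.1 232.9  75.8] off/250 [-1.000e-04 -2.514e-01  2.000e-04] dist 63 dr [ 0.0011 -0.0003  0.0005] F [-2.7 -1.2  5.6] open 27.4
```

```bash
python3 -m crank '[{"offset":[0,-0.055,0],"dr":[0.001,0,0]},{"offset":[0,-0.055,0],"dr":[0,0,0]},{"offset":[0,-0.055,0],"dr":[0,0,0]},{"offset":[0,-0.045,0],"dr":[0,0,0]},{"offset":[0,0,0],"dr":[0,0,0]}]'; python3 to.py 574 233 75.5
```

```text
t: 17.5
position: [565.9, 233.1, 75.8]
orientation: [0.708, -0.707, -0.001, 0.002]
contact_force: [1.6, -0.1, 1.9]
opening: 28.0
t 17.5 pos [565.9 233.1  75.8] off/250 [ 0.0005 -0.0325  0.0011] dist 8 dr [ 0.0013 -0.0005  0.0004] F [ 1.6 -0.1  1.9] open 28.0
```

```bash
python3 -m crank '[{"offset":[0,-0.03,0],"dr":[0.001,0,0]},{"offset":[0,0,0],"dr":[0,0,0]}]'; python3 -m crank '[{"offset":[0,0,0],"dr":[0,0,0]},{"offset":[0,0,0],"dr":[0,0,0]},{"offset":[0,0,0],"dr":[0,0,0]},{"offset":[0,0,-0.08],"dr":[0,0,0]},{"offset":[0,0,-0.16],"dr":[0,0,0]},{"offset":[0,0,-0.16],"dr":[0,0,0]},{"offset":[0,0,0],"dr":[0,0,0]}]' 65 ; python3 - <<'E'
from an import *
from to import to
to(667,-64.8,190)
ci=r.camera_info("wrist"); p,d=r.grab_frame("wrist")
cv2.imwrite("pics/w7.png",p[:,:,::-1])
P=cloud(ci,d)
for n,g,h in(("B",(570,233),113),("A in lane",(625,233),113)):
  m=(d>0)&(np.hypot(P[...,0]-g[0],P[...,1]-g[1])<22)&(abs(P[...,2]-h)<5)
  X=P[m][:,:2].astype(np.float32); print(n,len(X), cv2.fitEllipse(cv2.convexHull(X)[:,0]) if len(X)>50 else '')
E
```

```text
t: 17.7
position: [573.3, 233.1, 75.7]
orientation: [0.708, -0.707, 0.0, 0.001]
contact_force: [1.0, -0.6, 1.3]
opening: 27.6
t: 18.4
position: [570.4, 232.4, 175.4]
orientation: [0.708, -0.706, -0.002, 0.005]
contact_force: [0.2, 0.4, 0.3]
opening: 60.0
t 18.4 pos [570.4 232.4 175.4] off/250 [ 1.1902 -0.3825 -0.056 ] dist 313 dr [ 0.0029 -0.0015  0.001 ] F [0.2 0.4 0.3] open 60.0
B 1127 ((571.1801147460938, 233.17514038085938), (27.787355422973633, 28.17548370361328), 84.51741790771484)
A in lane 1323 ((625.1560668945312, 232.4276123046875), (27.5268611907959, 27.9244327545166), 78.71056365966797)
```

View pics/w7.png

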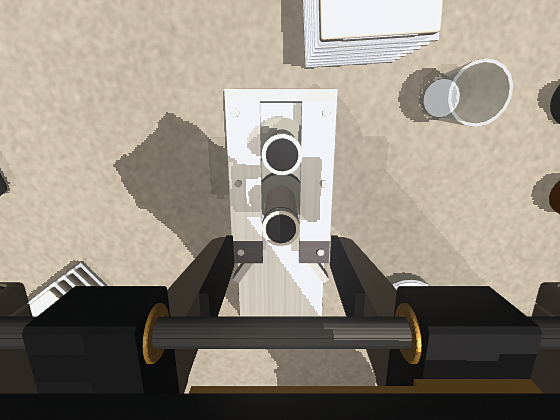

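```bash
python3 -m crank '[{"offset":[0.17,-0.055,-0.02],"dr":[0.003,-0.0015,0.001]},{"offset":[0.17,-0.055,-0.02],"dr":[0,0,0]},{"offset":[0.17,-0.055,-0.02],"dr":[0,0,0]},{"offset":[0.17,-0.055,0],"dr":[0,0,0]},{"offset":[0.17,-0.055,0],"dr":[0,0,0]},{"offset":[0.17,-0.055,0],"dr":[0,0,0]},{"offset":[0.12,-0.04,0],"dr":[0,0,0]},{"offset":[0,0,0],"dr":[0,0,0]}]'; python3 to.py 667 -64.8 140
```

```text
t: 19.25
position: [658.6, -63.3, 175.9]
orientation: [0.709, -0.705, -0.006, 0.008]
contact_force: [-0.6, 0.1, -0.7]
opening: 59.6
t 19.25 pos [658.6 -63.3 175.9] off/250 [ 0.0056 -0.0363  0.1431] dist 37 dr [ 0.0062 -0.0011  0.0021] F [-0.6  0.1 -0.7] open 59.6
```

```bash
python3 -m crank '[{"offset":[0.007,-0.036,0.08],"dr":[0.006,-0.001,0.002]},{"offset":[0,0,0.06],"dr":[0,0,0]},{"offset":[0,0,0],"dr":[0,0,0]}]'; python3 - <<'E'
from an import *
from to import to
ci=r.camera_info("wrist"); p,d=r.grab_frame("wrist")
P=cloud(ci,d)
for n,g,h in(("C",(667,-65),105),):
  m=(d>0)&(np.hypot(P[...,0]-g[0],P[...,1]-g[1])<22)&(abs(P[...,2]-h)<5)
  X=P[m][:,:2].astype(np.float32); print(n,len(X), cv2.fitEllipse(cv2.convexHull(X)[:,0]) if len(X)>50 else '')
to(667.1,-64.8,66)
E
```

```text
t: 19.55
position: [664.6, -64.8, 135.5]
orientation: [-0.707, 0.707, 0.003, -0.002]
contact_force: [0.3, -0.2, 0.3]
opening: 60.4
C 1519 ((667.31396484375, -65.09873962402344), (27.74049949645996, 28.567773818969727), 95.63672637939453)
t 19.6 pos [665.  -64.6 136.5] off/250 [ 0.001  -0.0099  0.2818] dist 70 dr [ 0.0018  0.0002 -0.0001] F [ 0.2 -0.3  0. ] open 59.7
```

```bash
python3 -m crank '[{"offset":[0.001,-0.008,0.12],"dr":[0.001,0,0]},{"offset":[0,0,0.11],"dr":[0,0,0]},{"offset":[0,0,0.03],"dr":[0,0,0]},{"offset":[0,0,0],"dr":[0,0,0]}]';python3 to.py 667.2 -65 66
```

```text
t: 20.0
position: [668.1, -59.7, 72.9]
orientation: [0.709, -0.705, -0.0, -0.001]
contact_force: [-0.7, 0.5, 0.0]
opening: 59.6
t 20.0 pos [668.1 -59.7  72.9] off/250 [0.0213 0.0036 0.0277] dist 9 dr [-0.0003  0.0006  0.0019] F [-0.7  0.5  0. ] open 59.6
```

```bash
python3 -m crank '[{"offset":[0.023,0.003,0.025],"dr":[0,0.0006,0.002]},{"offset":[0.001,0.001,0.004],"dr":[0,0,0]},{"offset":[0,0,0],"dr":[0,0,0]}]';python3 to.py 667.2 -65 66
```

```text
t: 20.3
position: [668.8, -65.1, 68.7]
orientation: [0.707, -0.707, 0.002, -0.002]
contact_force: [0.1, 0.5, 0.7]
opening: 59.7
t 20.3 pos [668.8 -65.1  68.7] off/250 [-0.0005  0.0066  0.0108] dist 3 dr [-0.0017 -0.0001  0.0001] F [0.1 0.5 0.7] open 59.7
```

Grip, then lift and carry to the apron (over the beaker's side, underside well above 65 mm).

```bash
python3 -m crank '[{"offset":[0,0.005,0.005],"dr":[-0.002,0,0]},{"offset":[0,0,0],"dr":[0,0,0]},{"offset":[0,0,0],"dr":[0,0,0]},{"offset":[0,0,0],"dr":[0,0,0]},{"offset":[0,0,0],"dr":[0,0,0]},{"offset":[0,0,0],"dr":[0,0,0]}]' 0;python3 to.py 438 233 160
```

```text
t: 20.9
position: [668.7, -65.5, 69.6]
orientation: [-0.707, 0.707, -0.001, 0.0]
contact_force: [-0.0, -0.7, -0.0]
opening: 27.6
t 20.9 pos [668.7 -65.5  69.6] off/250 [-1.1937  0.9222 -0.3641] dist 388 dr [-0.0006 -0.0002 -0.0001] F [-0.  -0.7 -0. ] open 27.6
```

```bash
python3 -m crank '[{"offset":[0,0,-0.14],"dr":[0,0,0]},{"offset":[0,0,-0.16],"dr":[0,0,0]},{"offset":[0,0,-0.1],"dr":[0,0,0]},{"offset":[-0.13,0.1,0],"dr":[0,0,0]},{"offset":[-0.13,0.1,0],"dr":[0,0,0]},{"offset":[-0.13,0.1,0],"dr":[0,0,0]},{"offset":[-0.13,0.1,0],"dr":[0,0,0]},{"offset":[-0.13,0.1,0],"dr":[0,0,0]},{"offset":[-0.13,0.1,0],"dr":[0,0,0]},{"offset":[-0.13,0.1,0],"dr":[0,0,0]},{"offset":[-0.13,0.1,0],"dr":[0,0,0]},{"offset":[-0.11,0.09,0],"dr":[0,0,0]},{"offset":[0,0,0],"dr":[0,0,0]}]';python3 to.py 438 233 92
```

```text
t: 22.2
position: [436.3, 230.4, 170.2]
orientation: [-0.706, 0.709, -0.0, -0.001]
contact_force: [-0.1, -0.8, -1.7]
opening: 27.2
t 22.2 pos [436.3 230.4 170.2] off/250 [-0.0107 -0.0072  0.313 ] dist 78 dr [ 0.0004 -0.0004 -0.0013] F [-0.1 -0.8 -1.7] open 27.2
```

```bash
python3 -m crank '[{"offset":[-0.01,0,0.12],"dr":[0,0,-0.001]},{"offset":[0,0,0.12],"dr":[0,0,0]},{"offset":[0,0,0.05],"dr":[0,0,0]},{"offset":[0,0,0],"dr":[0,0,0]}]'; python3 - <<'E'
from an import *
from to import to
to(439,233,79)
ci=r.camera_info("wrist"); p,d=r.grab_frame("wrist")
cv2.imwrite("pics/w8.png",p[:,:,::-1])
s=r.sense(); rel(ci,d,s["position"][0],s["position"][1])
E
```

```text
t: 22.6
position: [437.6, 233.2, 96.9]
orientation: [0.708, -0.707, 0.001, -0.0]
contact_force: [0.3, 0.5, -0.4]
opening: 27.5
t 22.6 pos [437.6 233.2  96.9] off/250 [ 0.0006 -0.0053  0.0716] dist 18 dr [-0.0008 -0.0004  0.0004] F [ 0.3  0.5 -0.4] open 27.5
slot y at 530: 233.04 slope 0.0016 lipz 36.93
8 14 1011 x 427.0 469.5 y 201.6 264.9 mid 233.3
28 32 63 x 446.6 461.4 y 210.7 255.2 mid 232.9
32 36 83 x 447.0 461.5 y 211.9 255.8 mid 233.9
foot-ish z pct [30.5 40.2 48.4]
stem front x by z [(60, np.float64(450.5)), (70, np.float64(450.5)), (80, np.float64(450.4)), (90, np.float64(450.4)), (100, np.float64(450.5))]
```

View pics/w8.png

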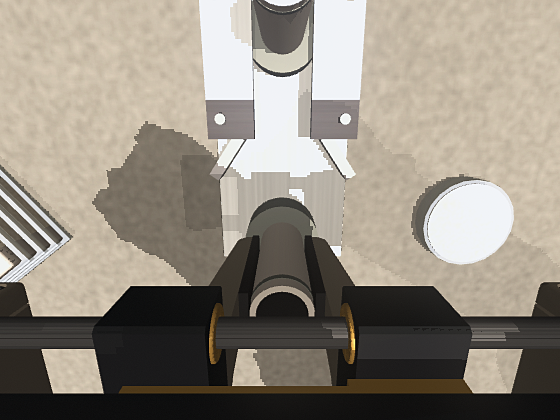

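```bash
python3 -m crank '[{"offset":[0.001,0,0.05],"dr":[-0.001,0,0]},{"offset":[0,0,0.02],"dr":[0,0,0]},{"offset":[0,0,0.006],"dr":[0,0,0]},{"offset":[0,0,0],"dr":[0,0,0]}]';python3 to.py 438 233 77
```

```text
t: 23.05
position: [440.6, 233.0, 79.7]
orientation: [-0.707, 0.708, -0.001, 0.002]
contact_force: [-0.4, 0.3, -0.9]
opening: 27.4
t 23.05 pos [440.6 233.   79.7] off/250 [-0.      0.0105  0.0106] dist 4 dr [-0.0015  0.0002 -0.0004] F [-0.4  0.3 -0.9] open 27.4
```

```bash
python3 -m crank '[{"offset":[0,0,0.011],"dr":[-0.0015,0,0]},{"offset":[0,0,0],"dr":[0,0,0]}]';python3 to.py 438 233 77
```

```text
t: 23.25
position: [441.4, 233.5, 77.8]
orientation: [-0.707, 0.708, 0.0, 0.001]
contact_force: [0.2, -0.5, -1.8]
opening: 27.6
t 23.25 pos [441.4 233.5  77.8] off/250 [0.0021 0.0135 0.003 ] dist 4 dr [-0.0005  0.0005 -0.0004] F [ 0.2 -0.5 -1.8] open 27.6
```

```bash
python3 -m crank '[{"offset":[0,0,0.005],"dr":[-0.0005,0,0]},{"offset":[0,0,0],"dr":[0,0,0]}]';python3 to.py 438 233 77
```

```text
t: 23.45
position: [441.8, 233.8, 77.8]
orientation: [-0.707, 0.707, 0.0, 0.001]
contact_force: [0.4, -0.3, -1.4]
opening: 27.7
t 23.45 pos [441.8 233.8  77.8] off/250 [0.0034 0.0152 0.003 ] dist 4 dr [-0.0003  0.0004 -0.0003] F [ 0.4 -0.3 -1.4] open 27.7
```

Nearly touching; a bit more down, then slide toward the throat.

```bash
python3 -m crank '[{"offset":[0.003,0,0.007],"dr":[0,0,0]},{"offset":[0.001,0,0.001],"dr":[0,0,0]}]';python3 to.py 478 233 77
```

```text
t: 23.65
position: [442.3, 234.0, 77.6]
orientation: [-0.707, 0.707, -0.0, 0.002]
contact_force: [-0.2, -0.7, -1.8]
opening: 27.6
t 23.65 pos [442.3 234.   77.6] off/250 [ 0.0038 -0.1428  0.0027] dist 36 dr [-0.0009  0.0007 -0.0002] F [-0.2 -0.7 -1.8] open 27.6
```

```bash
python3 -m crank '[{"offset":[0.001,-0.035,0.001],"dr":[0,0,0]},{"offset":[0.002,-0.035,0.001],"dr":[0.001,0,0]},{"offset":[0,0,0],"dr":[0,0,0]}]';python3 to.py 478 233 77
```

```text
t: 23.95
position: [460.5, 233.7, 77.5]
orientation: [-0.707, 0.707, -0.001, 0.003]
contact_force: [0.6, -0.3, 2.3]
opening: 27.5
t 23.95 pos [460.5 233.7  77.5] off/250 [ 0.0026 -0.0699  0.0024] dist 17 dr [-0.0016  0.0007 -0.0001] F [ 0.6 -0.3  2.3] open 27.5
```

```bash
python3 -m crank '[{"offset":[0.002,-0.035,0],"dr":[-0.001,0.0005,0]},{"offset":[0.001,-0.025,0],"dr":[0,0,0]},{"offset":[0,0,0],"dr":[0,0,0]}]';python3 to.py 481 233 77
```

```text
t: 24.25
position: [475.8, 233.1, 77.5]
orientation: [-0.707, 0.707, 0.0, -0.0]
contact_force: [-3.2, -0.9, 4.5]
opening: 27.7
t 24.25 pos [475.8 233.1  77.5] off/250 [ 0.0006 -0.0206  0.0018] dist 5 dr [ 0.0002  0.     -0.0001] F [-3.2 -0.9  4.5] open 27.7
```

```bash
python3 -m crank '[{"offset":[0.001,-0.02,0],"dr":[0,0,0]}]';python3 to.py 481 233 77
```

```text
t: 24.35
position: [479.9, 233.1, 77.5]
orientation: [0.707, -0.707, -0.001, 0.001]
contact_force: [-5.4, 0.8, 7.1]
opening: 27.8
t 24.35 pos [479.9 233.1  77.5] off/250 [ 0.0004 -0.0046  0.0022] dist 1 dr [ 0.0009 -0.0001  0.    ] F [-5.4  0.8  7.1] open 27.8
```

```bash
python3 -m crank '[{"offset":[0,-0.012,-0.001],"dr":[0,0,0]}]'
```

```text
t: 24.45
position: [483.4, 232.9, 77.6]
orientation: [-0.707, 0.707, 0.001, -0.001]
contact_force: [-1.0, 0.5, 0.5]
opening: 27.3
```

```bash
python3 -m crank '[{"offset":[0,-0.012,-0.001],"dr":[0,0,0]}]'
```

```text
t: 24.55
position: [486.5, 232.8, 77.6]
orientation: [-0.707, 0.707, 0.001, -0.001]
contact_force: [-2.5, 0.7, 2.3]
opening: 27.7
```

```bash
python3 - <<'E'
from an import *
from to import to
ci=r.camera_info("wrist"); p,d=r.grab_frame("wrist")
cv2.imwrite("pics/w9.png",p[:,:,::-1])
s=r.sense(); rel(ci,d,s["position"][0]-1,s["position"][1])
P=cloud(ci,d);m=(d>0)&(abs(P[...,2]-37)<3)&(P[...,0]>480)&(P[...,0]<540)&(abs(P[...,1]-233)<50)
print("lip start x",np.percentile(P[m][:,0],[0,1,5]))
to(480,233,77)
E
```

```text
slot y at 530: 233.01 slope 0.0016 lipz 36.91
8 14 867 x 477.8 518.1 y 200.8 264.6 mid 232.7
14 20 121 x 493.9 509.6 y 210.2 256.1 mid 233.1
20 24 76 x 494.3 509.5 y 210.1 255.5 mid 232.8
24 28 102 x 495.1 509.7 y 203.6 261.7 mid 232.6
28 32 205 x 483.0 510.8 y 210.0 255.9 mid 233.0
32 36 1258 x 482.1 509.9 y 206.5 259.6 mid 233.0
foot-ish z pct [25.3 32.7 36.6]
stem front x by z [(60, np.float64(499.1)), (70, np.float64(499.3)), (80, np.float64(499.4)), (90, np.float64(499.4)), (100, np.float64(499.8))]
lip start x [485.43945759 496.08055726 504.70611501]
t 24.6 pos [487.4 232.7  77.6] off/250 [-0.0011  0.0297  0.0024] dist 7 dr [ 0.0007 -0.0001 -0.0002] F [ 1.2 -0.6 -1.6] open 27.8
```

View pics/w9.png

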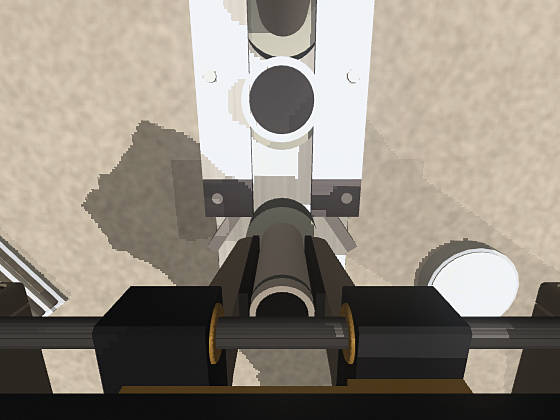

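```bash
python3 -m crank '[{"offset":[-0.001,-0.012,0.001],"dr":[0,0,0]}]'
```

```text
t: 24.7
position: [488.8, 232.8, 77.6]
orientation: [-0.707, 0.707, 0.001, -0.003]
contact_force: [-11.2, -1.4, 14.2]
opening: 27.8
```

```bash
python3 -m crank '[{"offset":[0,-0.01,0.001],"dr":[0,0,0]}]'
```

```text
t: 24.8
position: [490.1, 233.0, 77.6]
orientation: [-0.707, 0.707, 0.002, -0.004]
contact_force: [-6.4, -0.2, 10.4]
opening: 27.5
```

```bash
python3 -m crank '[{"offset":[0,-0.014,0],"dr":[0,0,0]}]'; python3 to.py 470 233 77.5
```

```text
t: 24.9
position: [491.4, 233.0, 77.7]
orientation: [0.707, -0.707, -0.003, 0.006]
contact_force: [-9.8, -0.3, 10.8]
opening: 27.7
t 24.9 pos [491.4 233.   77.7] off/250 [0.0001 0.0856 0.0019] dist 21 dr [ 0.0039 -0.0014  0.    ] F [-9.8 -0.3 10.8] open 27.7
```

It stops at exactly the predicted lip contact, and a 3.5 mm command only tilts the tool, so it binds. I'm drawing it back.

```bash
python3 -m crank '[{"offset":[0,0.04,0],"dr":[0.003,-0.001,0]},{"offset":[0,0.05,0],"dr":[0,0,0]},{"offset":[0,0.06,0],"dr":[0,0,0]},{"offset":[0,0.05,0],"dr":[0,0,0]},{"offset":[0,0,0],"dr":[0,0,0]}]'; python3 to.py 435 233 77.5
```

```text
t: 25.4
position: [441.2, 232.6, 77.5]
orientation: [-0.707, 0.707, -0.0, 0.0]
contact_force: [0.1, -0.5, -0.6]
opening: 27.9
t 25.4 pos [441.2 232.6  77.5] off/250 [-0.0015  0.0246  0.0001] dist 6 dr [-0.0002 -0.     -0.0003] F [ 0.1 -0.5 -0.6] open 27.9
```

```bash
python3 -m crank '[{"offset":[0,0,-0.14],"dr":[0,0,0]},{"offset":[0,0,-0.17],"dr":[0,0,0]},{"offset":[0,0,-0.15],"dr":[0,0,0]},{"offset":[0.16,-0.038,0],"dr":[0,0,0]},{"offset":[0.16,-0.038,0],"dr":[0,0,0]},{"offset":[0.16,-0.038,0],"dr":[0,0,0]},{"offset":[0.16,-0.038,0],"dr":[0,0,0]},{"offset":[0.16,-0.038,0],"dr":[0,0,0]},{"offset":[0.16,-0.038,0],"dr":[0,0,0]},{"offset":[0.16,-0.038,0],"dr":[0,0,0]},{"offset":[0.16,-0.038,0],"dr":[0,0,0]},{"offset":[0.16,-0.038,0],"dr":[0,0,0]},{"offset":[0.16,-0.038,0],"dr":[0,0,0]},{"offset":[0.16,-0.038,0],"dr":[0,0,0]},{"offset":[0.0,0,0],"dr":[0,0,0]}]'; python3 to.py 547.5 -230.5 100
```

```text
t: 26.9
position: [551.9, -228.0, 195.4]
orientation: [0.707, -0.707, 0.001, 0.0]
contact_force: [0.2, -0.4, -1.4]
opening: 27.5
t 26.9 pos [ 551.9 -228.   195.4] off/250 [0.0092 0.0181 0.3816] dist 96 dr [-0.0005 -0.0006  0.0003] F [ 0.2 -0.4 -1.4] open 27.5
```

```bash
python3 -m crank '[{"offset":[0.009,0.018,0.13],"dr":[0,0,0]},{"offset":[0,0,0.15],"dr":[0,0,0]},{"offset":[0,0,0.1],"dr":[0,0,0]},{"offset":[0,0,0],"dr":[0,0,0]}]'; python3 - <<'E'
from to import *
to(547.5,-230.5,75)
p,d=r.grab_frame("wrist"); cv2.imwrite("pics/w10.png",p[:,:,::-1])
E
```

```text
t: 27.3
position: [547.8, -232.8, 97.3]
orientation: [-0.706, 0.708, -0.002, 0.0]
contact_force: [-0.7, 0.7, -0.3]
opening: 27.6
t 27.3 pos [ 547.8 -232.8   97.3] off/250 [-0.0095  0.0015  0.0891] dist 22 dr [-0.0008 -0.0007 -0.0012] F [-0.7  0.7 -0.3] open 27.6
```

View pics/w10.png

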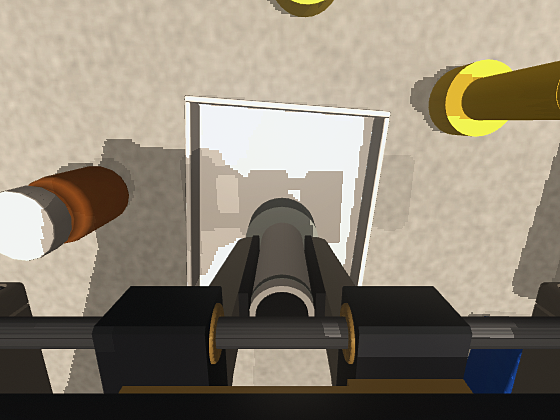

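```bash
python3 -m crank '[{"offset":[0,0,0.05],"dr":[-0.001,-0.0007,-0.001]},{"offset":[0,0,0.025],"dr":[0,0,0]},{"offset":[0,0,0.008],"dr":[0,0,0]},{"offset":[0,0,0],"dr":[0,0,0]}]'; python3 to.py 547.5 -230.5 73.5
```

```text
t: 27.75
position: [552.0, -232.9, 80.7]
orientation: [0.707, -0.707, 0.004, -0.002]
contact_force: [-0.5, 0.2, -1.9]
opening: 27.8
t 27.75 pos [ 552.  -232.9   80.7] off/250 [-0.0096  0.0183  0.0287] dist 9 dr [-0.0025 -0.0008  0.0003] F [-0.5  0.2 -1.9] open 27.8
```

```bash
python3 -m crank '[{"offset":[0,0,0.009],"dr":[-0.001,0,0]},{"offset":[0,0,0],"dr":[0,0,0]}]'; python3 to.py 547.5 -230.5 73.5
```

```text
t: 27.95
position: [552.8, -233.1, 79.5]
orientation: [0.707, -0.707, 0.003, -0.001]
contact_force: [-0.2, -0.5, -1.8]
opening: 27.6
t 27.95 pos [ 552.8 -233.1   79.5] off/250 [-0.0104  0.0212  0.0236] dist 8 dr [-0.002  -0.0011  0.0003] F [-0.2 -0.5 -1.8] open 27.6
```

```bash
python3 -m crank '[{"offset":[0,0,0.016],"dr":[-0.002,-0.001,0]},{"offset":[0,0,0.004],"dr":[0,0,0]},{"offset":[0,0,0],"dr":[0,0,0]}]'; python3 to.py 547.5 -230.5 73.5
```

```text
t: 28.25
position: [553.3, -233.3, 74.7]
orientation: [0.707, -0.707, 0.0, -0.0]
contact_force: [0.6, -0.1, -1.6]
opening: 27.6
t 28.25 pos [ 553.3 -233.3   74.7] off/250 [-0.0112  0.023   0.0049] dist 7 dr [-0.0002 -0.0002  0.0003] F [ 0.6 -0.1 -1.6] open 27.6
```

```bash
python3 -m crank '[{"offset":[0,0,0.009],"dr":[-0.001,0,0]},{"offset":[0,0,0.002],"dr":[0,0,0]}]'; python3 to.py 547.5 -230.5 73.5
```

```text
t: 28.45
position: [553.8, -233.4, 73.6]
orientation: [0.707, -0.707, -0.0, 0.001]
contact_force: [-1.2, 0.9, 2.3]
opening: 27.8
t 28.45 pos [ 553.8 -233.4   73.6] off/250 [-0.0118  0.025   0.0003] dist 7 dr [ 0.0007 -0.0004  0.0002] F [-1.2  0.9  2.3] open 27.8
```

On the tray floor. Release, rise, and check.

```bash
python3 -m crank '[{"offset":[0,0,0],"dr":[0,0,0]},{"offset":[0,0,0],"dr":[0,0,0]},{"offset":[0,0,0],"dr":[0,0,0]},{"offset":[0,0,0],"dr":[0,0,0]},{"offset":[0,0,-0.08],"dr":[0,0,0]},{"offset":[0,0,-0.16],"dr":[0,0,0]},{"offset":[0,0,-0.18],"dr":[0,0,0]},{"offset":[0,0,-0.18],"dr":[0,0,0]},{"offset":[0,0.1,-0.1],"dr":[0,0,0]},{"offset":[0,0,0],"dr":[0,0,0]},{"offset":[0,0,0],"dr":[0,0,0]},{"offset":[0,0,0],"dr":[0,0,0]}]' 65; python3 - <<'E'
from an import *
for c in ["scene","side","wrist"]:
    ci=r.camera_info(c); p,d=r.grab_frame(c)
    P=cloud(ci,d)
    for n,g,h in(("A",(625,233),113),("B",(571,233),113),("C",(552,-233),109)):
        z=P[...,2]; m=(d>0)&(np.hypot(P[...,0]-g[0],P[...,1]-g[1])<24)&(abs(z-h)<6)
        X=P[m]
        if len(X)>15: print(c,n,len(X),((X.min(0)+X.max(0))/2).round(1))
    cv2.imwrite(f"pics/f_{c}.png",p[:,:,::-1])
    if c=="wrist": continue
    x,y,w,h={"scene":(180,160,240,150),"side":(180,140,200,160)}[c]
    cv2.imwrite(f"pics/fz_{c}.png",cv2.resize(p[y:y+h,x:x+w,::-1],None,fx=3.3,fy=3.3,interpolation=cv2.INTER_CUBIC))
    o=np.load(f"{c}1.npz"); H=[]
    P0=cloud(ci,o["d"]); print(c,"changed px by object:")
    for n,g in (("jar",(571,-85)),("beaker",(668,71)),("dish",(437,82)),("flask",(765,-128)),("plates_b",(765,168)),("yel",(722,-250))):
        a=[Q[(dd>0)&(np.hypot(Q[...,0]-g[0],Q[...,1]-g[1])<50)&(Q[...,2]>8)&(Q[...,2]<130)].mean(0).round(1) for Q,dd in((P0,o["d"]),(P,d))]
        print(n,a)
print(r.sense()["position"],r.sense()["t"])
E
```

```text
t: 29.65
position: [528.6, -233.0, 252.6]
orientation: [0.708, -0.707, -0.002, 0.002]
contact_force: [0.2, 0.2, -0.3]
opening: 59.7
scene A 46 [625.1 229.2 112. ]
scene B 43 [570.7 232.  111.4]
scene C 64 [ 551.7 -234.8  108.3]
scene changed px by object:
jar [array([580.2, -91. ,  55.5]), array([579.9, -91. ,  55.2])]
beaker [array([671.7,  68.9,  44.4]), array([671.7,  68.7,  44.4])]
dish [array([437.9,  76.9,  16.2]), array([441.2,  79.3,  16.3])]
flask [array([ 789.9, -142.9,   70.1]), array([ 789.8, -142.9,   70. ])]
plates_b [array([767. , 152.6,  80.2]), array([766.8, 152.7,  80.5])]
yel [array([ 730.6, -254.1,   54.8]), array([ 730.6, -254.3,   54.6])]
side A 61 [623.9 231.6 113.2]
side B 64 [572.2 232.4 112.6]
side C 39 [ 549.4 -233.2  109. ]
side changed px by object:
jar [array([562.9, -75. ,  54.8]), array([563. , -74.8,  55.5])]
beaker [array([666.1,  75.9,  44.8]), array([666.2,  76.1,  44.8])]
dish [array([435.1,  87.5,  17. ]), array([434.6,  87.8,  16.7])]
flask [array([ 757.4, -112.7,   66.8]), array([ 756.8, -113.8,   66.7])]
plates_b [array([763.6, 186.3,  79.9]), array([763.4, 186. ,  79.8])]
yel [array([ 716.8, -242.3,   52.7]), array([ 717.1, -242.7,   52.5])]
wrist C 661 [ 552.1 -233.3  107.7]
[ 528.42549953 -232.71501923  251.88599976] 29.8
```

View pics/fz_scene.png

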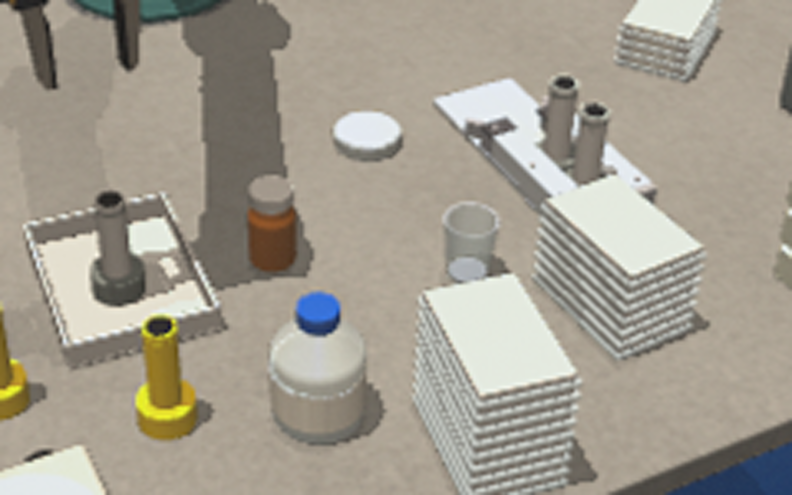

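View pics/fz_side.png

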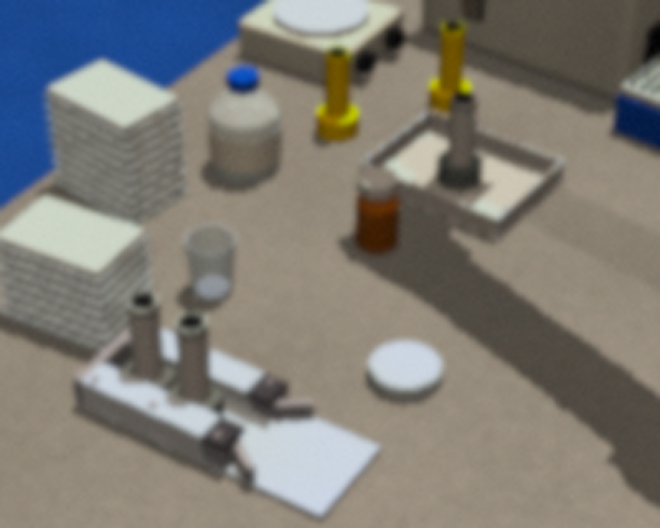

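```bash
python3 -c "
from station import r
r.job_done(); print(r.sense()['t'])"
```

```text
the job is handed in; nothing more can be done
the job is handed in; nothing more can be done
```

The sort is done and handed in at about 30 s of the 72 s allowed. I refer to the carriers by their starting positions, since nothing visible told me which is 1, 2 or 3.

- **Two that fit:** The carriers that started near (459, -16) and (579, 39) mm slid from the apron through the throat with sampled forces up to about 11 N. They now stand upright in the lane, about 96 mm and 42 mm past the lane point. By those positions, both feet are wholly past the throat.
- **The one that binds:** The carrier that started near (667, -65) mm measured about 25 mm thick at the foot, against about 20 mm for the others. I slid it into the throat mouth, where it stopped at the lips. The highest force I sampled there was about 14 N on one axis (18 N combined). I drew it back along the apron and stood it upright in the reject tray, near the centre.
- **Last checks:** The final pictures and depth show all three upright and the gripper clear above them. I compared depth before and after for the jar, beaker, flask, the nearer plate stack, one yellow look-alike and the dish. All matched within about 1 mm except the dish.
- **The dish:** The scene camera showed it about 4 mm off. The first view of it was partly blocked by a carrier, and the side camera showed it unmoved, so I take that as an occlusion effect.
- **Not measured:** I checked the other plate stack and the other yellow look-alike only by eye in the pictures. The tip box did not show in the final scene close-up and is cut off at the edge of the side one, so I could not properly check it; the arm did not work near it.

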